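Index the shrine roof and tuck a flashing plate under its lapped shingle

ROBOT

A 6-joint arm with a two-finger parallel gripper is mounted at the origin on a cart in front of the work surface, level with it; the furniture and walls round the work are solid. World frame = base frame: x ahead of the robot, y to its left, z up, the work surface at z = 0. Lengths are in mm, angles in rad, forces in N, time in s.
With the tool pointing down it reaches from about 275 to 750 mm from the base axis. Payload 10.2 kg.
Tool frame: the origin (TCP) lies at the very end of the fingers, on their centre line; the grasp point (between the pads) lies 19 mm behind it (ctrl.grip_depth is the distance from the TCP to the grasp point, in mm); z points along the fingers, x is the direction in which the jaws open and shut, and the axes are right-handed (so a half turn about z gives the same grasp; the last joint's range is limited). The gripper opens to 85 mm and grips with 20 to 120 N. Pads are 22 mm wide; open, the fingers measure 114 mm over their backs; the gripper's body (76 mm by 85 mm) begins 54 mm behind the grasp point. The pads swing forward as they close: fully open they stand 13 mm farther back than shut.
Start: joints at [-1.388, 0.313, 1.498, -0, 1.331, -0.223], TCP at [207.234, -482.375, 231.294] pointing down, gripper open.
Joint ranges: [-2.94, 2.94], [-0.97, 2.17], [0.19, 2.56], [-1.23, 4.37], [0.02, 3.11], [-2.88, 2.88]. Speed limits (rad/s): [2.39, 2.39, 3.01, 3.14, 3.14, 3.14].

INTERFACE

Orientations are given as a unit quaternion [w, x, y, z].
In Python, from rig import ctrl gives the robot as it stands.
- The arm moves only by the tool play_rows, never from a script. Its argument "motion" is a list of rows, each a list of 2 entries, a list of its own where there are three numbers: the shift along the tool's x, y, z in mm, then the turn, a rotation vector about the tool's x, y, z in degrees. A call has 1 to 20 rows; each row shifts and turns the commanded pose from where the row before left it, along the tool's axes as they then stand; what a row does not reach is not made up. A row lasts 1/12 s, in which the tool goes at most 41.7 mm and 7.16 degrees, less where a joint would pass 70% of its speed; a pose out of reach is approached as far as the arm can. A call with a gripper value outside its range is refused whole. "fingers" is the finger opening in mm, from 0 to 85.4, set as the call begins (left out, the last holds). The fingers move at their own pace and stop on an object; "squeeze" is the grip in N (left out, the last holds). Time passes only in rows, so rows that do not move let the fingers close. It gives the time, the measured TCP pose, the force and the opening at its end, in the units of the state.
- ctrl.sense(): the state, without advancing time (a new reading comes with each control period).
- ctrl.capture(name): name is "side" or "top"; returns the picture (400x640x3 uint8, red, green, blue); there is no depth.
- ctrl.get_calibration(name): a dict with "K" (3x3 intrinsics, pixels), "R" (3x3) and "t" (3): a world point X has camera coordinates R X + t. Camera axes: x right, y down, z forward; pixel columns grow to the right and rows downward; lengths in mm; the calibration is good to about 2 mm. A picture is of the moment at which its call begins. get_calibration takes no time and is no camera call.
- ctrl.finish_job(): hands the job in, once; it reports no verdict.
Trained networks look in the newest picture that a camera, given by its name, has taken for a name from the list of things; names that differ only in an ending like _2 or _b are one class to them, and where a whole thing is asked for, a point or a joint stands for the part that bears it (a point fixed in the world has none). Each returns a list of dicts, best first, with "p" (0 to 1); they miss things now and then, are a little off and sometimes report something else, mostly with a low value. They report only what shows in the picture. A call takes as long as a camera call.
- ctrl.spot_in(camera, name): "position" ([column, row] as shares, 0 to 1, of the picture: columns of its width, rows of its height, amid what is visible of it).
The state is a dict: "time_s": time; "joints": joint angles; "dq": joint speeds; "tau": joint torques, N m; "eef_pos": TCP position; "ee_rot": TCP orientation; "force": force on the tool from outside, world axes, zero at the start; "wrist_torque": the same for the moment, N m; "grip_width": opening from 0.0 (shut) to 1.0 (fully open).
Only numpy, scipy, OpenCV 4.12 (cv2) and the standard library are available. Lean on these libraries where they do the work, as an engineer would, in place of code of your own. Each camera call takes 0.05 s, during which the arm holds its last target. There are 200 camera calls.

TASK

Turn the table with the small shingled roof by its upright handle until the spring roller drops into the notch that brings the empty bay of the bottom shingle course to the front, facing you. Then take the wide flashing plate (not the narrow one: leave that where it lies) by its standing rib and slide it nose first up the bare board in the bay, under the shingle that laps over the bay, without lifting that shingle, until the plate is fully home against the lath inside. Finish holding it there: still gripping the rib, keep the plate pressed flat onto the board, firmly but not hard, with the table still in its notch.

Things in the scene. Friction and masses are not known exactly. Their poses are not given: they have to be found in the camera images.
- turntable_base: Fixed grey foot of the turntable. Origin on the turning axis at table-top level; z up; -x points to the front (to the robot, turned up to 0.2 rad), +y to the left seen from the robot. A spring roller stands on an arm of the foot at the left, 95 degrees anticlockwise from +x, 100 to 175 mm from the axis, up to 45 mm high. The steel disc above has 110 mm radius, its top 38 mm high.
- turntable (a joint): Table angle (rad), growing anticlockwise seen from above. Notches every 90 degrees; 0 is the one wanted: bay and eave face the front (-x of turntable_base). Starts at -1.15 to -0.7, stays where left (friction 0.1 N m). Before 0 comes a hump (about 6 N at the handle); from about -0.1 the notch pulls it in to 0; past 0 a like hump resists.
- turntable_handle (a point): Black upright round handle, 17 to 20 mm thick, on a lug at the table's rim, 142 mm from the axis; free from 45 to 121 mm above the table top. This point: on its centre line, 100 mm above the table top. At joint value 0 it stands 104 degrees clockwise from +x of turntable_base (right side), 58 mm clear of the roof's side.
- roof_board: Plywood roof board, 150 mm up the slope, 160 mm wide, pitched 18 degrees, turning with the table. Origin: centre of its top face; +x up the slope, y across, +z square out of the board. Eave at x = -75 mm. The empty bay is bare board, 98 mm wide (y = -49 to 49 mm), between fixed shingles 7 mm thick that begin at x = -80 mm; it runs up under the lapping shingle to the lath.
- lath_stop (a point): Middle of the lower edge of the fixed wooden lath (7 mm high) hidden under the lapping shingle, on the board's top face: the stop for the plate's nose, at x = +35 mm of roof_board. With the nose there, the plate's rear edge is flush with the eave.
- ridge (a point): Top of the roof's ridge capping, its middle; the highest part of the roof, about 140 mm above the table top. The roof's corners reach out to 125 mm from the turning axis.
- lap_shingle (a joint): Lift of the lapping shingle (rad), 0 when it lies down. It is nailed along its upper edge (x = +70 mm of roof_board) and springs up by its lower edge if pried: about 2 to 3 N at the edge begins to lift it; 0.04 rad is about 3 mm at the edge.
- lap_edge (a point): Middle of the lapping shingle's lower edge, on its underside: at x = -11 mm of roof_board and 8 mm above the board. The shingle is 123 mm wide, 7 mm thick. The slot under it is 8 mm high and 46 mm deep, up to the lath.
- flashing: The wide flashing plate, bare metal, loose, 0.1 to 0.17 kg: flange 110 mm long (x), 90 mm wide (y), 4 mm thick, with a standing rib across it near its rear end. Origin: centre of the flange's underside; +x to the nose, +z up on the rib's side. It starts lying flat on the table, rib up; its place may be swapped with the narrow plate's.
- flashing_rib (a point): Centre of the wide plate's rib, 20 mm above the flange's underside, 35 mm behind the plate's centre (90 mm behind the nose). The rib runs along y, 76 mm long, 10 mm thick (12 mm at its rounded crest), its crest 37 mm above the underside. Axes as the plate's.
- flashing_nose (a point): Middle of the wide plate's nose (front edge), on the underside. The last 8 mm are only 2.6 mm thick and 84 mm wide.
- narrow_flashing_rib (a point): Centre of the rib of the narrow flashing plate: same form and length, but only 56 mm wide (rib 42 mm long). Not used; to be left where it lies. A fixed candlestick (0.52 m tall, trunk 60 mm in radius) stands behind the two plates, its axis 0.68 m ahead of the robot and 0.23 m to its left: swing the arm over in front of it.

How it is judged (in metres and radians):
On the way, in this order (a step that is already met when the one before it is completed fails the run):
1. the turntable has been turned until it sits in the notch with the bay at the front (within 0.035 rad) (value of joint turntable between -0.035 and 0.035 rad), for 0.3 s.
2. the wide plate's nose is under the lapping shingle, by at least 15 mm (x of flashing_nose in the frame of roof_board above 0.004 m and z of flashing_nose in the frame of roof_board between -0.003 and 0.006 m), for 0.1 s.
At the end, for the whole second after the job is handed in: Table in its notch (0.035 rad); plate's nose within 6 mm of the lath, centred to 7 mm, square to 4 degrees, flat on the board (3 mm, 2 degrees); lapping shingle down (under 0.025 rad); gripper still gripping the plate (over 5 N) and pressing it on the board with 3 to 30 N (all of step 1 and x of flashing_nose in the frame of roof_board between 0.029 and 0.039 m and z of flashing_nose in the frame of roof_board below 0.003 m and y of flashing_nose in the frame of roof_board between -0.007 and 0.007 m and angle between the z axis of flashing and the z axis of roof_board, either way round below 0.035 rad and angle between the x axis of flashing and the x axis of roof_board, either way round below 0.07 rad and value of joint lap_shingle below 0.025 rad and contact force between flashing and roof_board between 3 and 30 N and contact force between the fingers and flashing above 5 N); the arm keeps its last pose, push and grip.
It fails at once if the lapping shingle is lifted by more than 4 mm at its edge (0.05 rad) (value of joint lap_shingle above 0.05 rad).
It fails at once if the plate is pressed onto the board or shoved hard (over 60 N) (contact force between flashing and roof_board above 60 N).
It fails at once if the narrow flashing plate is moved by more than 20 mm (distance of narrow_flashing_rib from where it was at the start of the episode above 0.02 m).
It also fails if it takes over 56 s, if anything falls off the work surface, if the arm or the gripper's body presses on something with over 40 N, if the wrist force passes 120 N, or if a joint passes its speed limit or range.

## Working session

There is one attempt and no reset: what is moved stays moved. The work goes in short steps, Python scripts to look and compute and a tool call to move; the robot and the scene stay as the last step left them, time stands still between calls to the robot, and variables do not carry over. Pictures are saved under pics/ and viewed, about 8 in all and at most 12, crops included, and the job is handed in when it is done.

Besides the shell and the picture viewer there is one more tool, called after ">>>" as name(argument=value, ...) on one line, values as JSON. play_rows: Moves the arm, as the interface text tells. Its arguments: {"type":"object","properties":{"motion":{"type":"array"},"fingers":{"type":"number"},"squeeze":{"type":"number"}},"required":["motion"]}

```bash
ls; mkdir -p pics; cat > h.py <<'E'
from rig import ctrl
import numpy as np, cv2
def snap(cam,name=None):
    im=np.array(ctrl.capture(cam))
    if name: cv2.imwrite('pics/'+name+'.png',im[:,:,::-1])
    return im
def ray(cam,px):
    c=ctrl.get_calibration(cam);K,R,t=map(np.array,(c['K'],c['R'],c['t']))
    d=R.T@np.linalg.inv(K)@np.array([px[0],px[1],1.]);return -R.T@t,d/np.linalg.norm(d)
def atz(cam,px,z):
    o,d=ray(cam,px);return o+d*(z-o[2])/d[2]
def proj(cam,X):
    c=ctrl.get_calibration(cam);K,R,t=map(np.array,(c['K'],c['R'],c['t']))
    p=K@(R@np.array(X,float)+t);return p[:2]/p[2]
def tri(p1,p2):
    (a,d),(b,e)=ray('side',p1),ray('top',p2)
    s=np.linalg.lstsq(np.c_[d,-e],b-a,rcond=None)[0];A=a+s[0]*d;B=b+s[1]*e
    return (A+B)/2,np.linalg.norm(A-B)
def spot(cam,n):
    r=ctrl.spot_in(cam,n);return [(np.round(np.array(q['position'])*[640,400],1),round(q['p'],2)) for q in r[:3]]
E
cat > s.py <<'E'
from h import *
for c in('side','top'):
    snap(c,c+'0');k=ctrl.get_calibration(c);print(c,np.round(k['K'],0).tolist(),np.round(-np.array(k['R']).T@np.array(k['t'])),np.round(k['R'],2).tolist())
for n in 'turntable_base turntable_handle roof_board ridge lap_edge flashing flashing_rib flashing_nose narrow_flashing_rib'.split():
    a,b=spot('side',n),spot('top',n);print(n,a,b)
    if a and b: print('   ',*tri(a[0][0],b[0][0]))
print(ctrl.sense())
E
python3 s.py
```

```text
pics
side [[471.0, 0.0, 318.0], [0.0, 471.0, 197.0], [0.0, 0.0, 1.0]] [182. 953. 514.] [[-0.92, -0.39, -0.0], [-0.16, 0.37, -0.91], [0.36, -0.84, -0.41]]
top [[380.0, 0.0, 319.0], [0.0, 380.0, 198.0], [0.0, 0.0, 1.0]] [457. 112. 959.] [[-0.01, -1.0, -0.02], [-1.0, 0.01, -0.05], [0.05, 0.02, -1.0]]
turntable_base [(array([315. , 205.5]), 0.69), (array([339.7, 276.6]), 0.16)] [(array([361.6, 169. ]), 0.79), (array([356.3, 163.6]), 0.63)]
    [580.23726249  29.46039519  44.57113842] 11.472250388554293
turntable_handle [(array([315.5, 195.2]), 0.71), (array([337.5, 278.1]), 0.32)] [(array([361.5, 166.7]), 0.69), (array([328.2, 162.5]), 0.48)]
    [580.19708829  31.40842342  72.03364708] 7.398625464602525
roof_board [(array([323. , 204.6]), 0.78), (array([316.4, 180.6]), 0.67)] [(array([338.3, 184.4]), 0.82)]
    [538.48235586  86.34869367  79.02441935] 7.172726033644909
ridge [(array([285.5, 202.4]), 0.96)] [(array([379.4, 141.6]), 0.64), (array([228.4, 206. ]), 0.58)]
    [664.58901967 -12.62847366  18.06471278] 39.22496834905354
lap_edge [(array([314.4, 179.2]), 0.75)] [(array([358.9, 
[... 761 characters left out ...]
1454
{'time_s': 1.0, 'joints': array([-1.38840797e+00,  3.12870350e-01,  1.49770334e+00, -3.79476604e-06,
        1.33095082e+00, -2.23409058e-01]), 'dq': array([ 9.16839420e-05, -2.95303594e-04,  6.19152159e-04, -1.09542177e-03,
        3.17052867e-04,  9.49649116e-04]), 'tau': array([ 4.93271564e-04, -4.12174165e+01, -2.59899992e+01, -1.57874947e-04,
        5.05099924e-04,  2.09611034e-05]), 'eef_pos': array([ 207.23105777, -482.3866035 ,  231.30809591]), 'ee_rot': array([ 2.58579813e-05,  8.35090525e-01, -5.50112546e-01,  2.22637843e-05]), 'force': array([0.20429618, 0.34123059, 0.37077996]), 'wrist_torque': array([-0.03580163, -0.02252368, -0.04988432]), 'grip_width': 1.000717470398055}
```

```bash
python3 -c "
import cv2
a=cv2.imread('pics/side0.png');b=cv2.imread('pics/top0.png')
cv2.imwrite('pics/v1.png',cv2.resize(b[80:280,180:460],(784,560),interpolation=3))
cv2.imwrite('pics/v2.png',cv2.resize(a[100:380,130:530],(800,560),interpolation=3))"
```

```text
(no output)
```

View pics/v1.png

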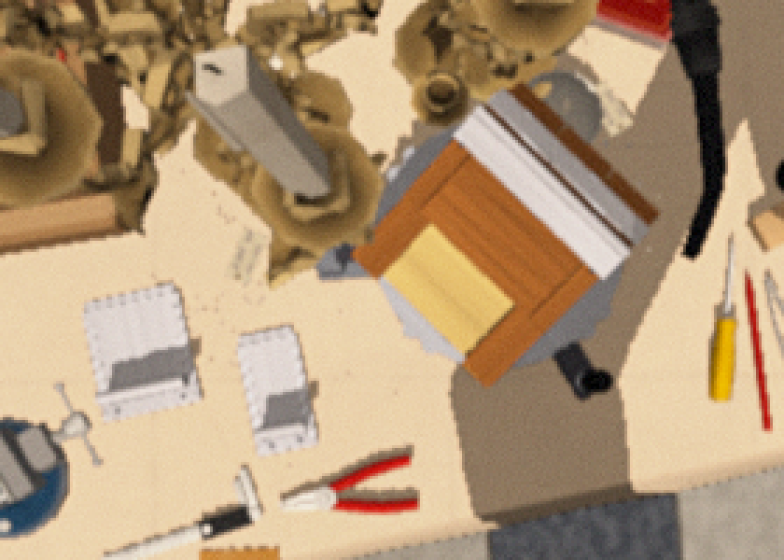

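View pics/v2.png

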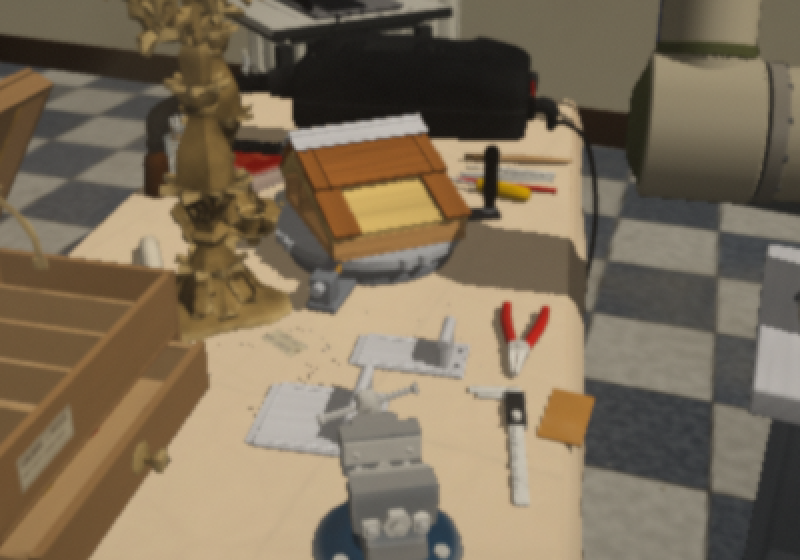

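```bash
cat > m.py <<'E'
from h import *
T=lambda p:np.array(p)/2.8+[180,80]
S=lambda p:np.array(p)/2+[130,100]
P={'hd':((492,150),(598,380)),'lapL':((343,190),(428,222)),'lapR':((430,178),(513,302)),'eaR':((443,222),(468,352)),'eaL':((360,235),(384,280))}
for k,(s,t) in P.items():
    X,e=tri(S(s),T(t));P[k]=X;print(k,X.round(1),round(e,1))
h=atz('top',T((598,380)),121);print('h',h)
for a,b in(('lapL','lapR'),('eaL','eaR')):
    d=P[b]-P[a];print('len',np.linalg.norm(d),'heading of roof x deg',np.degrees(np.arctan2(d[1],d[0]))+90)
for z,ps in((4,[(85,297),(172,284),(200,402),(103,417)]),(37,[(110,392),(188,378)])):
    for p in ps:print(z,atz('top',T(p),z).round(1))
E
python3 m.py
```

```text
hd [460.6 -34.8 117.2] 1.0
lapL [590.1  97.   97.9] 1.9
lapR [519.4  27.4  97. ] 11.8
eaR [484.8  64.1  64.1] 2.3
eaL [549.3 135.3  67.9] 4.7
h [461.09955362 -33.96273936 121.        ]
len 99.24530208930828 heading of roof x deg -45.44090159466978
len 96.06242190146646 heading of roof x deg -42.160100818454765
4 [541.2 407.    4. ]
4 [552.1 327.9   4. ]
4 [445.3 302.4   4. ]
4 [432.7 390.    4. ]
37 [455.1 374.4  37. ]
37 [466.6 306.3  37. ]
```

```bash
cat >> h.py <<'E'
from scipy.spatial.transform import Rotation as Ro
def pose():
    s=ctrl.sense();q=s['ee_rot'];return s['eef_pos'],Ro.from_quat([q[1],q[2],q[3],q[0]])
def down(a):  # tool down, tool x at world angle a deg
    return Ro.from_euler('z',a,degrees=True)*Ro.from_euler('x',180,degrees=True)
def plan(p,R,way):
    """way: (pos,Rot,n rows); prints rounded rows"""
    out=[]
    for P,Q,n in way:
        P=np.array(P,float);p0,R0=p,R;rv=(R0.inv()*Q).as_rotvec()
        for i in range(1,n+1):
            tp=p0+(P-p0)*i/n;tR=R0*Ro.from_rotvec(rv*i/n)
            d=np.round(R.inv().apply(tp-p),1)+0.;r=np.round((R.inv()*tR).as_rotvec(degrees=True),1)+0.
            p=p+R.apply(d);R=R*Ro.from_rotvec(r,degrees=True);out.append([d.tolist(),r.tolist()])
    for i in range(0,len(out),20):print(str(out[i:i+20]).replace(' ',''))
    return p,R
def ang(R):
    x=R.as_matrix()[:,0];return np.degrees(np.arctan2(x[1],x[0]))
E
python3 - <<'E'
from h import *
ax=np.array([581.5,41])
for z in(20,40):
    X=atz('top',np.array((335,262))/2.8+[180,80],z);d=X[:2]-ax;print(X,np.linalg.norm(d),np.degrees(np.arctan2(d[1],d[0]))-95)
p,R=pose();print(p,ang(R))
plan(p,R,[((461,-34,200),down(-58),20),((461,-34,75),down(-58),8)])
E
```

```text
[568.44574275 178.9808127   20.        ] 138.5969635504753 0.4046219793514325
[566.06382986 177.54586947  40.        ] 137.4156098013753 1.4497626233060856
[ 207.23105777 -482.3866035   231.30809591] -66.74946890363346
[[[-15.6,-20.5,1.6],[0.0,0.0,-0.4]],[[-15.4,-20.6,1.5],[0.0,0.0,-0.5]],[[-15.3,-20.8,1.6],[0.0,0.0,-0.4]],[[-15.1,-20.8,1.6],[0.0,0.0,-0.4]],[[-15.0,-21.0,1.5],[0.0,0.0,-0.5]],[[-14.8,-21.1,1.6],[0.0,0.0,-0.4]],[[-14.6,-21.2,1.5],[0.0,0.0,-0.5]],[[-14.5,-21.3,1.6],[0.0,0.0,-0.4]],[[-14.3,-21.4,1.6],[0.0,0.0,-0.4]],[[-14.2,-21.5,1.5],[0.0,0.0,-0.5]],[[-13.9,-21.7,1.6],[0.0,0.0,-0.4]],[[-13.8,-21.7,1.6],[0.0,0.0,-0.4]],[[-13.7,-21.9,1.5],[0.0,0.0,-0.5]],[[-13.5,-21.9,1.6],[0.0,0.0,-0.4]],[[-13.3,-22.1,1.6],[0.0,0.0,-0.5]],[[-13.1,-22.1,1.5],[0.0,0.0,-0.4]],[[-13.0,-22.3,1.6],[0.0,0.0,-0.4]],[[-12.8,-22.3,1.6],[0.0,0.0,-0.5]],[[-12.7,-22.5,1.5],[0.0,0.0,-0.4]],[[-12.4,-22.5,1.6],[0.0,0.0,-0.4]]]
[[[0.0,0.0,15.6],[0.0,0.0,0.0]],[[0.0,0.0,15.6],[0.0,0.0,0.0]],[[0.0,0.0,15.7],[0.0,0.0,0.0]],[[0.0,0.0,15.6],[0.0,0.0,0.0]],[[0.0,0.0,15.6],[0.0,0.0,0.0]],[[0.0,0.0,15.6],[0.0,0.0,0.0]],[[0.0,0.0,15.7],[0.0,0.0,0.0]],[[0.0,0.0,15.6],[0.0,0.0,0.0]]]
```

>>> play_rows(motion=[[[-15.6,-20.5,1.5],[0,0,0]],[[-15.6,-20.5,1.5],[0,0,0]],[[-15.6,-20.5,1.5],[0,0,0]],[[-15.6,-20.5,1.5],[0,0,0]],[[-15.6,-20.5,1.5],[0,0,0]],[[-15.6,-20.5,1.5],[0,0,0]],[[-15.6,-20.5,1.5],[0,0,0]],[[-15.6,-20.5,1.5],[0,0,0]],[[-15.6,-20.5,1.5],[0,0,0]],[[-15.6,-20.5,1.5],[0,0,0]],[[-15.6,-20.5,1.5],[0,0,0]],[[-15.6,-20.5,1.5],[0,0,0]],[[-15.6,-20.5,1.5],[0,0,0]],[[-15.6,-20.5,1.5],[0,0,0]],[[-15.6,-20.5,1.5],[0,0,0]],[[-15.6,-20.5,1.5],[0,0,0]],[[-15.6,-20.5,1.5],[0,0,0]],[[-15.6,-20.5,1.5],[0,0,0]],[[-15.6,-20.5,1.5],[0,0,0]],[[-15.6,-20.5,1.5],[0,0,-4]]], fingers=85)

```text
time_s: 2.67
eef_pos: [461.3, -32.6, 201.3]
ee_rot: [-0.0, 0.854, -0.521, 0.0]
force: [1.0, 0.3, 0.2]
grip_width: 0.995
```

>>> play_rows(motion=[[[0,0,0],[0,0,-4.8]],[[0,0,0],[0,0,0]]])

```text
time_s: 2.83
eef_pos: [461.0, -32.9, 201.1]
ee_rot: [0.0, 0.876, -0.482, -0.0]
force: [0.9, -0.2, 0.0]
grip_width: 0.995
```

```bash
python3 - <<'E'
from h import *
p,R=pose();print(p,ang(R)); print(R.inv().apply(np.array([461,-34,75])-p))
E
```

```text
[461.01865699 -32.90311204 201.14509478] -57.65213084334592
[  0.93666215   0.57607656 126.14507223]
```

>>> play_rows(motion=[[[0,0,18],[0,0,0]],[[0,0,18],[0,0,0]],[[0,0,18],[0,0,0]],[[0,0,18],[0,0,0]],[[0,0,18],[0,0,0]],[[0,0,18],[0,0,0]],[[0,0,18],[0,0,0]],[[0,0,0],[0,0,0]]])

```text
time_s: 3.5
eef_pos: [459.0, -34.0, 72.8]
ee_rot: [0.0, 0.874, -0.486, -0.003]
force: [0.1, 1.0, -1.3]
grip_width: 0.995
```

>>> play_rows(motion=[[[0,0,0],[0,0,0]],[[0,0,0],[0,0,0]],[[0,0,0],[0,0,0]],[[0,0,0],[0,0,0]],[[0,0,0],[0,0,0]],[[0,0,0],[0,0,0]]], fingers=26, squeeze=20)

```text
time_s: 4.0
eef_pos: [461.0, -33.9, 75.7]
ee_rot: [-0.0, 0.875, -0.484, 0.0]
force: [0.2, -0.2, 0.4]
grip_width: 0.308
```

```bash
python3 - <<'E'
from h import *
p,R=pose();print(p,ang(R))
ax=np.array([581.5,41]);r=p[:2]-ax;print(np.linalg.norm(r),np.degrees(np.arctan2(r[1],r[0])))
snap('side','s1');snap('top','t1')
a=cv2.imread('pics/side'[:4]+'/s1.png')[100:300,230:430];b=cv2.imread('pics/t1.png')[100:260,300:440]
cv2.imwrite('pics/v3.png',np.hstack([cv2.resize(a,(400,400)),cv2.resize(b,(350,400))]))
E
```

```text
[460.95020176 -33.91430293  75.71593947] -57.9546306789773
141.93099252654716 -148.14158484992606
```

View pics/v3.png

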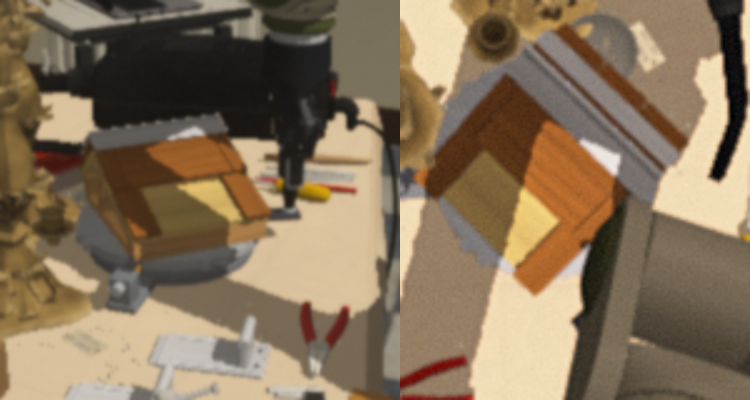

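>>> play_rows(motion=[[[3.7,-0.1,0],[0,0,-1.5]],[[7.4,-0.2,0],[0,0,-3]],[[7.4,-0.2,0],[0,0,-3]],[[7.4,-0.2,0],[0,0,-3]],[[7.4,-0.2,0],[0,0,-3]],[[7.4,-0.2,0],[0,0,-3]],[[7.4,-0.2,0],[0,0,-3]],[[7.4,-0.2,0],[0,0,-3]],[[7.4,-0.2,0],[0,0,-3]],[[7.4,-0.2,0],[0,0,-3]],[[7.4,-0.2,0],[0,0,-3]],[[3.7,-0.1,0],[0,0,-1.5]]])

```text
time_s: 5.1
eef_pos: [521.6, -87.3, 75.3]
ee_rot: [0.0, 0.977, -0.215, 0.0]
force: [-0.3, 0.7, -0.8]
grip_width: 0.301
```

>>> play_rows(motion=[[[3.7,-0.1,0],[0,0,-1.5]],[[3.7,-0.1,0],[0,0,-1.5]],[[3.7,-0.1,0],[0,0,-1.5]],[[3.7,-0.1,0],[0,0,-1.5]],[[3.7,-0.1,0],[0,0,-1.5]],[[3.7,-0.1,0],[0,0,-1.5]]])

```text
time_s: 5.6
eef_pos: [541.7, -94.4, 75.1]
ee_rot: [-0.0, 0.99, -0.138, -0.001]
force: [-2.6, -0.9, -0.9]
grip_width: 0.306
```

>>> play_rows(motion=[[[3.7,-0.1,0],[0,0,-1.5]],[[0,0,0],[0,0,0]],[[0,0,0],[0,0,0]]])

```text
time_s: 5.85
eef_pos: [545.6, -95.3, 75.3]
ee_rot: [0.0, 0.992, -0.126, 0.0]
force: [-0.5, 0.3, -0.6]
grip_width: 0.301
```

```bash
python3 - <<'E'
from h import *
p,R=pose();print(p,ang(R))
ax=np.array([581.5,41]);r=p[:2]-ax;print(np.linalg.norm(r),np.degrees(np.arctan2(r[1],r[0])))
snap('side','s2');snap('top','t2')
a=cv2.imread('pics/s2.png')[130:290,240:400];b=cv2.imread('pics/t2.png')[100:260,300:440]
cv2.imwrite('pics/v4.png',np.hstack([cv2.resize(a,(400,400)),cv2.resize(b,(350,400))]))
E
```

```text
[545.62027683 -95.29280689  75.26525875] -14.49565626872184
140.93645286324704 -104.74875047870368
```

View pics/v4.png

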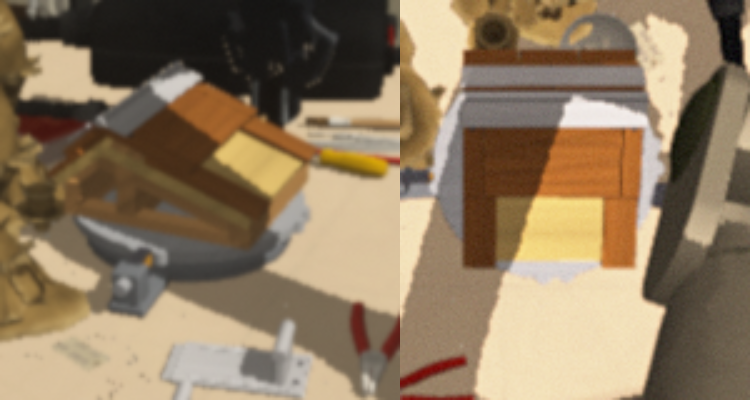

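>>> play_rows(motion=[[[2.5,0,0],[0,0,-1]],[[0,0,0],[0,0,0]],[[0,0,0],[0,0,0]]])

```text
time_s: 6.2
eef_pos: [548.0, -95.9, 75.3]
ee_rot: [0.0, 0.993, -0.117, -0.0]
force: [0.8, 0.2, 1.1]
grip_width: 0.306
```

>>> play_rows(motion=[[[2.5,0,0],[0,0,-1]],[[0,0,0],[0,0,0]],[[0,0,0],[0,0,0]]])

```text
time_s: 6.45
eef_pos: [550.5, -96.5, 75.3]
ee_rot: [0.0, 0.994, -0.108, -0.0]
force: [-0.4, -1.0, -0.2]
grip_width: 0.31
```

>>> play_rows(motion=[[[2.5,0,0],[0,0,-1]],[[0,0,0],[0,0,0]],[[0,0,0],[0,0,0]]])

```text
time_s: 6.7
eef_pos: [552.9, -97.0, 75.2]
ee_rot: [-0.0, 0.995, -0.1, -0.0]
force: [-0.7, 0.2, -0.1]
grip_width: 0.305
```

>>> play_rows(motion=[[[2.5,0,0],[0,0,-1]],[[0,0,0],[0,0,0]],[[0,0,0],[0,0,0]]])

```text
time_s: 6.95
eef_pos: [554.1, -97.1, 75.1]
ee_rot: [-0.0, 0.996, -0.091, -0.002]
force: [-8.0, 1.6, 3.8]
grip_width: 0.304
```

>>> play_rows(motion=[[[2.5,0,0],[0,0,-1]],[[0,0,0],[0,0,0]],[[0,0,0],[0,0,0]]])

```text
time_s: 7.2
eef_pos: [557.7, -98.0, 75.1]
ee_rot: [-0.0, 0.997, -0.082, -0.0]
force: [-2.2, 0.2, -1.0]
grip_width: 0.308
```

```bash
python3 - <<'E'
from h import *
p,R=pose();print(p,ang(R),ctrl.sense()['force'])
snap('side','s3');snap('top','t3')
for c in 's','t':
    a=cv2.imread(f'pics/{c}2.png')[130:290,240:470];b=cv2.imread(f'pics/{c}3.png')[130:290,240:470]
    if c=='t': t=cv2.resize(b[:, 60:190],(520,640),interpolation=3)
cv2.imwrite('pics/v5.png',cv2.resize(cv2.imread('pics/t3.png')[110:220,310:420],(600,600),interpolation=3))
a=cv2.cvtColor(cv2.imread('pics/t2.png'),6)[100:260,310:395];b=cv2.cvtColor(cv2.imread('pics/t3.png'),6)[100:260,310:395]
M=np.eye(2,3,dtype=np.float32);cc,M=cv2.findTransformECC(a[20:112,10:80],b[20:112,10:80],M,cv2.MOTION_EUCLIDEAN);print(cc,M,np.degrees(np.arctan2(M[1,0],M[0,0])))
E
```

```text
[557.71544304 -97.987015    75.14815655] -9.437363458620396 [-2.2118389   0.17923004 -0.97929038]
0.9893657276751153 [[ 0.99954826  0.03005532 -1.3464617 ]
 [-0.03005532  0.99954826  1.1407571 ]] -1.7223021
```

View pics/v5.png

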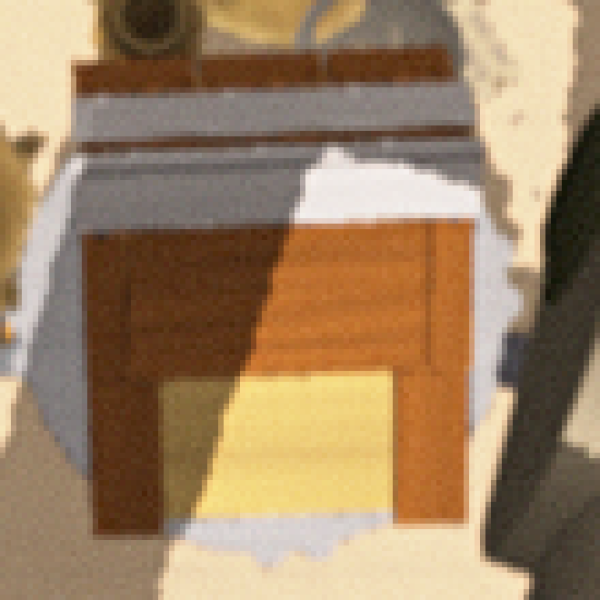

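>>> play_rows(motion=[[[-3,0,0],[0,0,0]],[[-3,0,0],[0,0,0]],[[0,0,0],[0,0,0]],[[0,0,0],[0,0,0]],[[0,0,0],[0,0,0]]], fingers=60)

```text
time_s: 7.72
eef_pos: [552.0, -97.1, 75.4]
ee_rot: [0.0, 0.997, -0.082, 0.0]
force: [-0.2, 0.0, -0.2]
grip_width: 0.696
```

```bash
cat > cmp.py <<'E'
from h import *
import sys
snap('top',sys.argv[1])
f=lambda n:cv2.cvtColor(cv2.imread(f'pics/{n}.png'),6)[120:212,320:390]
for r in ('t2','t3'):
    cc,M=cv2.findTransformECC(f(r),f(sys.argv[1]),np.eye(2,3,dtype=np.float32),cv2.MOTION_EUCLIDEAN);print(r,cc,-np.degrees(np.arctan2(-M[0,1],M[0,0])))
E
python3 cmp.py t4
```

```text
t2 0.9896746165681477 1.6613972
t3 0.9991749427372083 -0.055806573
```

>>> play_rows(motion=[[[0,0,0],[0,0,0]],[[0,0,0],[0,0,0]],[[0,0,0],[0,0,0]],[[4,0,0],[0,0,0]],[[2,0,0],[0,0,0]],[[0,0,0],[0,0,0]],[[0,0,0],[0,0,0]]], fingers=26)

```text
time_s: 8.35
eef_pos: [557.8, -98.0, 75.2]
ee_rot: [-0.0, 0.997, -0.082, -0.0]
force: [-1.5, -0.2, 0.5]
grip_width: 0.304
```

>>> play_rows(motion=[[[2,0,0],[0,0,-1]],[[0,0,0],[0,0,0]],[[0,0,0],[0,0,0]]])

```text
time_s: 8.6
eef_pos: [559.6, -98.2, 75.2]
ee_rot: [-0.0, 0.997, -0.074, -0.0]
force: [-2.0, -0.0, 0.4]
grip_width: 0.307
```

>>> play_rows(motion=[[[2,0,0],[0,0,-1]],[[0,0,0],[0,0,0]],[[0,0,0],[0,0,0]]])

```text
time_s: 8.85
eef_pos: [562.1, -98.7, 75.4]
ee_rot: [0.0, 0.998, -0.065, 0.001]
force: [-0.5, 0.4, 0.4]
grip_width: 0.307
```

```bash
python3 cmp.py t5
```

```text
t2 0.9773969222218587 3.6828597
t3 0.9875656622444997 1.7038323
```

>>> play_rows(motion=[[[2,0,0],[0,0,-1]],[[0,0,0],[0,0,0]],[[2,0,0],[0,0,-1]],[[0,0,0],[0,0,0]]])

```text
time_s: 9.23
eef_pos: [566.0, -99.2, 75.3]
ee_rot: [0.0, 0.999, -0.047, 0.0]
force: [-0.3, -0.4, 0.0]
grip_width: 0.301
```

>>> play_rows(motion=[[[2,0,0],[0,0,-1]],[[0,0,0],[0,0,0]],[[0,0,0],[0,0,0]]])

```text
time_s: 9.48
eef_pos: [567.8, -99.3, 75.3]
ee_rot: [0.0, 0.999, -0.039, 0.0]
force: [-0.1, 0.1, -0.7]
grip_width: 0.308
```

```bash
python3 cmp.py t6; python3 - <<'E'
from h import *
snap('side','s6')
a=cv2.imread('pics/s6.png')[150:290,220:420];cv2.imwrite('pics/v6.png',cv2.resize(a,(800,560),interpolation=3))
E
```

```text
t2 0.9638609864440051 4.7369757
t3 0.9789963179135248 2.9747002
```

View pics/v6.png

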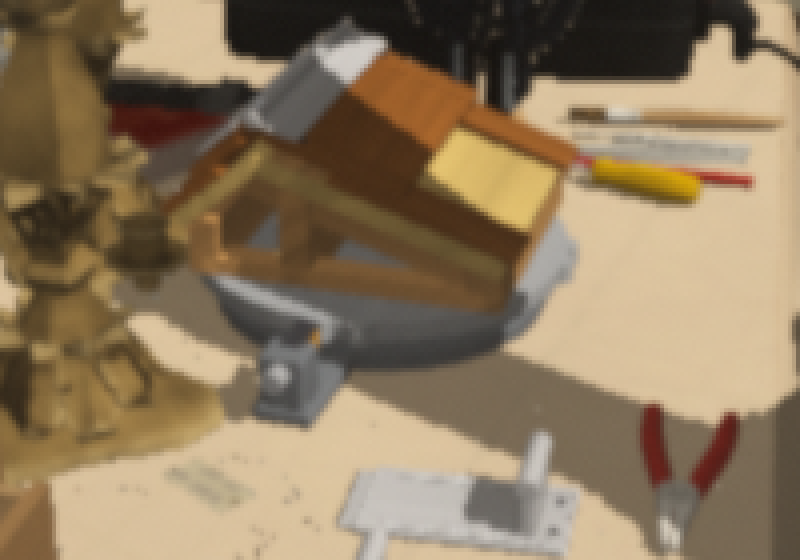

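```bash
python3 - <<'E'
from h import *
t=cv2.imread('pics/t6.png');s=cv2.imread('pics/s6.png')
def orange(im,x0,y0,x1,y1):
    h=cv2.cvtColor(im,cv2.COLOR_BGR2HSV)[y0:y1,x0:x1].astype(int);m=(h[...,0]>10)&(h[...,0]<25)&(h[...,1]>190)&(h[...,2]>150)
    ys,xs=np.nonzero(m);print(m.sum(),xs.mean()+x0 if m.sum() else 0,ys.mean()+y0 if m.sum() else 0);return xs.mean()+x0,ys.mean()+y0
a=orange(s,285,225,310,245);b=orange(t,300,160,318,185)
X,e=tri(a,b);print(X,e)
# disc circle fit from t6: grey bluish rim points at z 38
ax=np.array([581.5,41]);d=X[:2]-ax;print(np.linalg.norm(d),np.degrees(np.arctan2(d[1],d[0]))-95)
cv2.imwrite('pics/v7.png',cv2.resize(t[90:240,285:425],(728,780)) [:600])
E
```

```text
0 0 0
0 0 0
 ** On entry to DLASCL parameter number  4 had an illegal value
 ** On entry to DLASCL parameter number  4 had an illegal value
 ** On entry to DLASCL parameter number  4 had an illegal value
 ** On entry to DLASCL parameter number  4 had an illegal value
 ** On entry to DLASCL parameter number  5 had an illegal value
 ** On entry to DLASCL parameter number  4 had an illegal value<stdin>:5: RuntimeWarning: Mean of empty slice.
  ret = ret.dtype.type(ret / rcount)
Traceback (most recent call last):
  File "h.py", line 17, in tri
    s=np.linalg.lstsq(np.c_[d,-e],b-a,rcond=None)[0];A=a+s[0]*d;B=b+s[1]*e
      ~~~~~~~~~~~~~~~^^^^^^^^^^^^^^^^^^^^^^^^^^^^
numpy.linalg.LinAlgError: SVD did not converge in Linear Least Squares
```

```bash
python3 - <<'E'
from h import *
X,e=tri((299.5,234.5),(311.5,170.5));print(X,e)
ax=np.array([581.5,41]);d=X[:2]-ax;print(np.linalg.norm(d),np.degrees(np.arctan2(d[1],d[0]))-95)
p,R=pose();r=p[:2]-ax;print(np.degrees(np.arctan2(r[1],r[0])))
E
```

```text
[572.9665188  148.41357186  29.01257039] 3.5362962889147522
107.75201028838696 -0.4576717754433446
-95.61088312288112
```

>>> play_rows(motion=[[[2.5,0,0],[0,0,-1]],[[0,0,0],[0,0,0]],[[2.5,0,0],[0,0,-1]],[[0,0,0],[0,0,0]],[[0,0,0],[0,0,0]]])

```text
time_s: 10.0
eef_pos: [573.0, -99.6, 75.3]
ee_rot: [0.0, 1.0, -0.021, 0.0]
force: [-1.0, 0.0, 0.1]
grip_width: 0.305
```

```bash
python3 cmp.py t7
```

```text
t2 0.932396385427667 7.4389772
t3 0.953670813745497 6.1075315
```

>>> play_rows(motion=[[[-3,0,0],[0,0,0]],[[-3,0,0],[0,0,0]],[[-2,0,0],[0,0,0]],[[0,0,0],[0,0,0]]])

```text
time_s: 10.38
eef_pos: [564.7, -99.5, 75.5]
ee_rot: [0.0, 1.0, -0.021, 0.001]
force: [2.5, -1.0, -0.1]
grip_width: 0.303
```

>>> play_rows(motion=[[[-2.5,0,0],[0,0,1]],[[0,0,0],[0,0,0]]])

```text
time_s: 10.55
eef_pos: [561.6, -99.0, 75.2]
ee_rot: [-0.0, 1.0, -0.031, -0.001]
force: [-0.1, 0.1, 0.6]
grip_width: 0.308
```

>>> play_rows(motion=[[[-2.5,0,0],[0,0,1]],[[0,0,0],[0,0,0]]])

```text
time_s: 10.72
eef_pos: [559.1, -98.9, 75.2]
ee_rot: [-0.0, 0.999, -0.039, -0.0]
force: [0.7, 0.5, -0.3]
grip_width: 0.303
```

>>> play_rows(motion=[[[-2.5,0,0],[0,0,1]],[[0,0,0],[0,0,0]]])

```text
time_s: 10.88
eef_pos: [556.8, -98.8, 75.2]
ee_rot: [-0.0, 0.999, -0.048, -0.0]
force: [0.8, 0.0, 0.0]
grip_width: 0.299
```

>>> play_rows(motion=[[[-2.5,0,0],[0,0,1]],[[0,0,0],[0,0,0]]])

```text
time_s: 11.05
eef_pos: [554.3, -98.5, 75.2]
ee_rot: [-0.0, 0.998, -0.057, -0.0]
force: [-0.4, 0.5, -0.1]
grip_width: 0.308
```

```bash
python3 cmp.py t8
```

```text
t2 0.9852074946537539 2.2805507
t3 0.9929763324471568 0.4898207
```

>>> play_rows(motion=[[[-2.5,0,0],[0,0,1]],[[0,0,0],[0,0,0]]])

```text
time_s: 11.27
eef_pos: [551.8, -98.3, 75.2]
ee_rot: [-0.0, 0.998, -0.066, -0.0]
force: [-0.3, -0.3, 0.1]
grip_width: 0.306
```

>>> play_rows(motion=[[[-2.5,0,0],[0,0,1]],[[0,0,0],[0,0,0]]])

```text
time_s: 11.43
eef_pos: [549.3, -97.9, 75.2]
ee_rot: [-0.0, 0.997, -0.074, -0.0]
force: [-0.7, 0.5, 0.8]
grip_width: 0.306
```

>>> play_rows(motion=[[[-2.5,0,0],[0,0,1]],[[0,0,0],[0,0,0]]])

```text
time_s: 11.6
eef_pos: [546.9, -97.5, 75.2]
ee_rot: [-0.0, 0.997, -0.083, -0.0]
force: [-0.7, 0.3, 0.6]
grip_width: 0.307
```

>>> play_rows(motion=[[[-2.5,0,0],[0,0,1]],[[0,0,0],[0,0,0]]])

```text
time_s: 11.77
eef_pos: [544.5, -97.1, 75.3]
ee_rot: [-0.0, 0.996, -0.092, -0.0]
force: [0.2, 0.2, -0.5]
grip_width: 0.306
```

```bash
python3 cmp.py t9
```

```text
t2 0.9976204728314241 -0.15900627
t3 0.9897732142049751 -1.9191351
```

```bash
python3 - <<'E'
from h import *
snap('side','s9')
s=cv2.imread('pics/s9.png')[200:275,255:405];t=cv2.imread('pics/t9.png')[135:230,290:410];t0=cv2.imread('pics/top0.png')[105:220,290:430]
cv2.imwrite('pics/v7.png',np.vstack([cv2.resize(s,(600,300),interpolation=2),np.hstack([cv2.resize(t,(300,238),interpolation=2),cv2.resize(t0,(300,238),interpolation=2)])]))
E
```

```text
(no output)
```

View pics/v7.png

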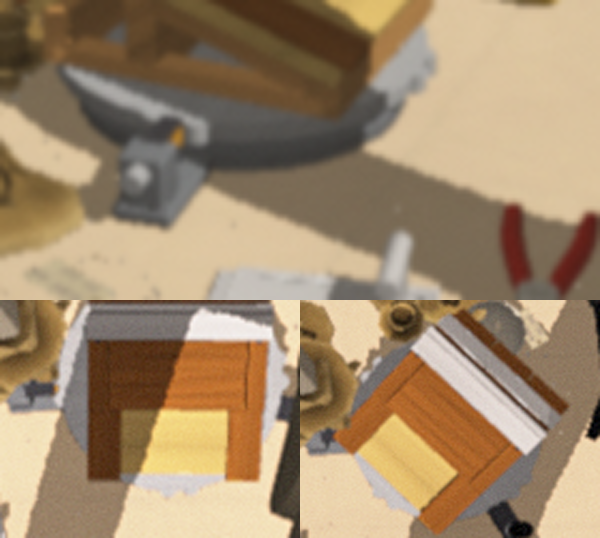

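>>> play_rows(motion=[[[3,0,0],[0,0,0]],[[0,0,0],[0,0,0]],[[0,0,0],[0,0,0]],[[0,0,0],[0,0,0]]], fingers=60)

```text
time_s: 12.2
eef_pos: [547.8, -97.8, 75.2]
ee_rot: [-0.0, 0.996, -0.091, -0.0]
force: [0.4, 0.0, 0.3]
grip_width: 0.7
```

```bash
python3 cmp.py t10
```

```text
t2 0.997872255619714 -0.098915
t3 0.989951356389481 -1.8505763
```

>>> play_rows(motion=[[[0,0,0],[0,0,0]],[[0,0,0],[0,0,0]],[[0,0,0],[0,0,0]],[[4.9,-0.1,0],[0,0,-2]],[[4.9,-0.1,0],[0,0,-2]],[[4.9,-0.1,0],[0,0,-2]],[[4.9,-0.1,0],[0,0,-2]],[[4.9,-0.1,0],[0,0,-2]],[[0,0,0],[0,0,0]]], fingers=26)

```text
time_s: 13.0
eef_pos: [572.7, -100.1, 75.3]
ee_rot: [0.0, 1.0, -0.003, 0.0]
force: [2.1, -0.1, 0.2]
grip_width: 0.305
```

>>> play_rows(motion=[[[2.5,0,0],[0,0,-1]],[[2.5,0,0],[0,0,-1]],[[0,0,0],[0,0,0]]])

```text
time_s: 13.25
eef_pos: [577.3, -100.0, 75.3]
ee_rot: [0.0, 1.0, 0.014, 0.0]
force: [-0.1, 0.6, -0.7]
grip_width: 0.306
```

>>> play_rows(motion=[[[2.5,0,0],[0,0,-1]],[[0,0,0],[0,0,0]]])

```text
time_s: 13.42
eef_pos: [579.8, -99.9, 75.3]
ee_rot: [-0.0, 1.0, 0.023, -0.0]
force: [-0.2, 0.2, 0.1]
grip_width: 0.306
```

>>> play_rows(motion=[[[2.5,0,0],[0,0,-1]],[[0,0,0],[0,0,0]]])

```text
time_s: 13.58
eef_pos: [582.4, -99.8, 75.3]
ee_rot: [0.0, 1.0, 0.032, 0.0]
force: [-0.4, -0.9, -0.5]
grip_width: 0.306
```

>>> play_rows(motion=[[[2.5,0,0],[0,0,-1]],[[0,0,0],[0,0,0]]])

```text
time_s: 13.75
eef_pos: [585.0, -99.7, 75.3]
ee_rot: [0.0, 0.999, 0.04, 0.0]
force: [-1.0, 0.5, 0.9]
grip_width: 0.303
```

```bash
sed -i "s/'t2','t3'/'t3','t7'/" cmp.py; python3 cmp.py t11
```

```text
t3 0.9421190566953396 8.305638
t7 0.9888345163999729 1.7939419
```

```bash
python3 - <<'E'
from h import *
snap('side','s11')
s=cv2.imread('pics/s11.png')[120:280,240:400];t=cv2.imread('pics/t11.png')[100:240,300:440]
cv2.imwrite('pics/v8.png',np.hstack([cv2.resize(s,(400,400),interpolation=2),cv2.resize(t,(400,400),interpolation=2)]))
E
```

```text
(no output)
```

View pics/v8.png

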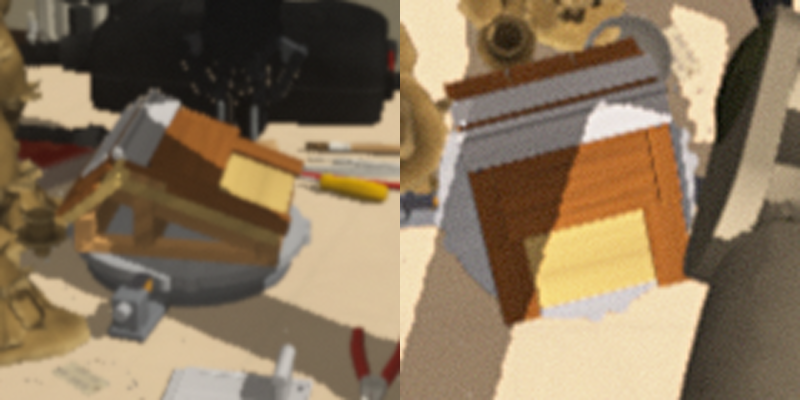

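>>> play_rows(motion=[[[2.5,0,0],[0,0,-1]],[[0,0,0],[0,0,0]]])

```text
time_s: 14.02
eef_pos: [587.4, -99.5, 75.3]
ee_rot: [0.0, 0.999, 0.049, 0.0]
force: [0.2, -0.0, 0.1]
grip_width: 0.305
```

>>> play_rows(motion=[[[2.5,0,0],[0,0,-1]],[[0,0,0],[0,0,0]]])

```text
time_s: 14.18
eef_pos: [590.0, -99.2, 75.3]
ee_rot: [0.0, 0.998, 0.058, 0.0]
force: [0.2, 0.3, 0.9]
grip_width: 0.306
```

>>> play_rows(motion=[[[2.5,0,0],[0,0,-1]],[[0,0,0],[0,0,0]]])

```text
time_s: 14.35
eef_pos: [592.5, -98.9, 75.3]
ee_rot: [0.0, 0.998, 0.066, 0.0]
force: [0.1, 0.1, 0.2]
grip_width: 0.301
```

>>> play_rows(motion=[[[2.5,0,0],[0,0,-1]],[[0,0,0],[0,0,0]]])

```text
time_s: 14.52
eef_pos: [594.9, -98.6, 75.3]
ee_rot: [0.0, 0.997, 0.075, 0.0]
force: [0.3, -0.4, 0.4]
grip_width: 0.305
```

```bash
cat > hd.py <<'E'
from h import *
import sys
# heading by matching: rectify top picture to plane z=90 around the axis, rotate vs top0-like reference
def rect(n,z=90,ax=(581.5,41.5),ppm=1.0):
    im=cv2.cvtColor(cv2.imread(f'pics/{n}.png'),cv2.COLOR_BGR2LAB)
    u=np.arange(-110,111);yy,xx=np.meshgrid(u,u)
    c=ctrl.get_calibration('top');K,R,t=map(np.array,(c['K'],c['R'],c['t']))
    P=np.stack([ax[0]+xx,ax[1]+yy,np.full_like(xx,z)],-1)@R.T+t;q=P@K.T;q=(q[...,:2]/q[...,2:]).astype(np.float32)
    return cv2.remap(im,q[...,0],q[...,1],1)
def edge(n):
    # fit line of bay's lap edge: yellow mask, use minAreaRect
    im=rect(n);h=cv2.cvtColor(cv2.cvtColor(im,cv2.COLOR_LAB2BGR),cv2.COLOR_BGR2HSV).astype(int)
    m=((h[...,0]>19)&(h[...,0]<28)&(h[...,1]>85)).astype(np.uint8)
    m=cv2.morphologyEx(m,cv2.MORPH_OPEN,np.ones((5,5)));m=cv2.morphologyEx(m,cv2.MORPH_CLOSE,np.ones((9,9)))
    k,l,s,c=cv2.connectedComponentsWithStats(m);i=1+np.argmax(s[1:,4]);r=cv2.minAreaRect(np.argwhere(l==i).astype(np.float32))
    return s[i,4],np.round(r[0],1)-110,np.round(r[1],1),round(r[2],1)
if __name__=='__main__':
    for n in sys.argv[1:]:print(n,*edge(n))
E
python3 -c "
from h import *;snap('top','t12');snap('side','s12')"; python3 hd.py top0 t1 t2 t3 t9 t7 t11 t12
```

```text
top0 5057 [-44.2  41.3] [93.3 57.3] 45.0
t1 1565 [-62.   23.5] [43.1 57.3] 45.0
t2 3868 [-63.  -12.5] [77. 56.] 90.0
t3 4068 [-63.5 -14. ] [80. 57.] 90.0
t9 3853 [-63.5 -12.8] [76.6 56.7] 88.8
t7 4707 [-62.3 -17.2] [56.4 95.7] 10.6
t11 4831 [-61.6 -20.4] [56.5 95.7] 13.1
t12 5013 [-60.6 -24.8] [55.8 96.1] 17.7
```

>>> play_rows(motion=[[[2.5,0,0],[0,0,-1]],[[0,0,0],[0,0,0]]])

```text
time_s: 14.78
eef_pos: [597.3, -98.2, 75.3]
ee_rot: [0.0, 0.996, 0.084, 0.0]
force: [-0.1, -0.1, 0.5]
grip_width: 0.31
```

>>> play_rows(motion=[[[2.5,0,0],[0,0,-1]],[[0,0,0],[0,0,0]]])

```text
time_s: 14.95
eef_pos: [599.8, -97.8, 75.3]
ee_rot: [0.0, 0.996, 0.093, 0.0]
force: [0.3, -0.3, 0.7]
grip_width: 0.303
```

>>> play_rows(motion=[[[2.5,0,0],[0,0,-1]],[[0,0,0],[0,0,0]]])

```text
time_s: 15.12
eef_pos: [602.3, -97.3, 75.3]
ee_rot: [0.0, 0.995, 0.101, 0.0]
force: [0.2, -0.2, -0.0]
grip_width: 0.304
```

```bash
python3 - <<'E'
from h import *
snap('side','s13');snap('top','t13')
s=cv2.imread('pics/s13.png')[190:290,250:400];t=cv2.imread('pics/t13.png')[110:250,285:425]
cv2.imwrite('pics/v9.png',np.hstack([cv2.resize(s,(450,300),interpolation=2),cv2.resize(t,(300,300),interpolation=2)]))
E
python3 hd.py t13
```

```text
t13 5032 [-59.3 -28.4] [55.7 95. ] 20.9
```

View pics/v9.png

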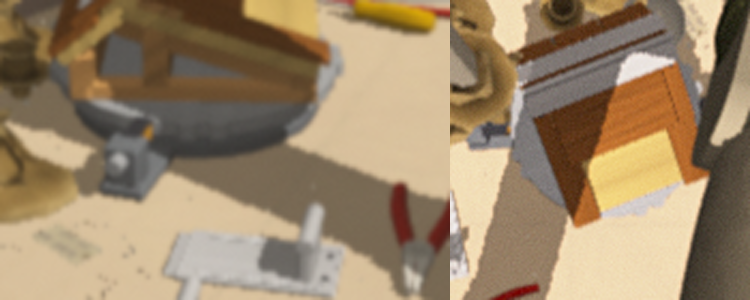

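>>> play_rows(motion=[[[-4.9,-0.1,0],[0,0,2]],[[-4.9,-0.1,0],[0,0,2]],[[-4.9,-0.1,0],[0,0,2]],[[-4.9,-0.1,0],[0,0,2]],[[-4.9,-0.1,0],[0,0,2]],[[-4.9,-0.1,0],[0,0,2]],[[-4.9,-0.1,0],[0,0,2]],[[-2.5,0,0],[0,0,1]],[[-2.5,0,0],[0,0,1]],[[0,0,0],[0,0,0]]])

```text
time_s: 16.05
eef_pos: [562.5, -99.7, 75.3]
ee_rot: [0.0, 0.999, -0.039, -0.0]
force: [-0.4, 0.3, 0.2]
grip_width: 0.303
```

>>> play_rows(motion=[[[-2.5,0,0],[0,0,1]],[[0,0,0],[0,0,0]]])

```text
time_s: 16.22
eef_pos: [560.1, -99.6, 75.3]
ee_rot: [0.0, 0.999, -0.048, -0.0]
force: [0.8, 0.3, 0.8]
grip_width: 0.306
```

>>> play_rows(motion=[[[-2.5,0,0],[0,0,1]],[[0,0,0],[0,0,0]]])

```text
time_s: 16.38
eef_pos: [557.5, -99.4, 75.2]
ee_rot: [0.0, 0.998, -0.057, -0.0]
force: [-0.8, -0.4, -0.4]
grip_width: 0.304
```

>>> play_rows(motion=[[[-2.5,0,0],[0,0,1]],[[0,0,0],[0,0,0]]])

```text
time_s: 16.55
eef_pos: [555.0, -99.0, 75.2]
ee_rot: [-0.0, 0.998, -0.066, -0.0]
force: [0.6, -0.1, 0.4]
grip_width: 0.307
```

```bash
sed -i "s/'t3','t7'/'t2','t3'/" cmp.py; python3 cmp.py t14
```

```text
t2 0.9842407193898055 2.4934297
t3 0.991463039382255 0.7315563
```

>>> play_rows(motion=[[[-2.5,0,0],[0,0,1]],[[0,0,0],[0,0,0]]])

```text
time_s: 16.77
eef_pos: [552.5, -98.6, 75.2]
ee_rot: [-0.0, 0.997, -0.074, -0.0]
force: [0.3, 0.1, 0.1]
grip_width: 0.306
```

>>> play_rows(motion=[[[-2.5,0,0],[0,0,1]],[[0,0,0],[0,0,0]]])

```text
time_s: 16.93
eef_pos: [550.0, -98.2, 75.2]
ee_rot: [-0.0, 0.997, -0.083, -0.0]
force: [-0.2, -0.5, 0.1]
grip_width: 0.301
```

>>> play_rows(motion=[[[-2.5,0,0],[0,0,1]],[[0,0,0],[0,0,0]]])

```text
time_s: 17.1
eef_pos: [547.6, -97.8, 75.3]
ee_rot: [-0.0, 0.996, -0.092, -0.0]
force: [0.0, 0.5, -0.6]
grip_width: 0.306
```

>>> play_rows(motion=[[[-2.5,0,0],[0,0,1]],[[0,0,0],[0,0,0]]])

```text
time_s: 17.27
eef_pos: [545.1, -97.4, 75.3]
ee_rot: [-0.0, 0.995, -0.1, -0.0]
force: [0.5, -0.1, 0.8]
grip_width: 0.306
```

>>> play_rows(motion=[[[-2.5,0,0],[0,0,1]],[[0,0,0],[0,0,0]]])

```text
time_s: 17.43
eef_pos: [543.3, -97.0, 75.4]
ee_rot: [0.0, 0.994, -0.109, 0.001]
force: [3.2, 0.0, -1.6]
grip_width: 0.304
```

>>> play_rows(motion=[[[-2.5,0,0],[0,0,1]],[[0,0,0],[0,0,0]]])

```text
time_s: 17.6
eef_pos: [541.3, -96.5, 75.6]
ee_rot: [0.0, 0.993, -0.118, 0.001]
force: [7.3, 0.5, -0.6]
grip_width: 0.306
```

```bash
python3 cmp.py t15
```

```text
t2 0.9886897725942319 -0.980091
t3 0.9834617513611276 -2.840049
```

>>> play_rows(motion=[[[-2.5,0,0],[0,0,1]],[[0,0,0],[0,0,0]]])

```text
time_s: 17.82
eef_pos: [538.1, -95.7, 75.4]
ee_rot: [0.0, 0.992, -0.126, 0.0]
force: [-1.3, 0.3, -0.3]
grip_width: 0.3
```

>>> play_rows(motion=[[[-2.5,0,0],[0,0,1]],[[0,0,0],[0,0,0]]])

```text
time_s: 17.98
eef_pos: [535.2, -95.1, 75.2]
ee_rot: [-0.0, 0.991, -0.135, -0.001]
force: [-0.2, -0.1, 0.2]
grip_width: 0.307
```

>>> play_rows(motion=[[[-2.5,0,0],[0,0,1]],[[0,0,0],[0,0,0]]])

```text
time_s: 18.15
eef_pos: [532.9, -94.5, 75.3]
ee_rot: [0.0, 0.99, -0.144, -0.0]
force: [0.7, -0.1, -0.7]
grip_width: 0.302
```

>>> play_rows(motion=[[[-2.5,0,0],[0,0,1]],[[0,0,0],[0,0,0]]])

```text
time_s: 18.32
eef_pos: [530.4, -93.7, 75.2]
ee_rot: [-0.0, 0.988, -0.152, -0.0]
force: [-0.1, -0.1, 0.1]
grip_width: 0.302
```

```bash
python3 cmp.py t16
```

```text
t2 0.9661327170617791 -4.3917212
t3 0.9510890752765143 -6.5706425
```

>>> play_rows(motion=[[[-2.5,0,0],[0,0,1]],[[0,0,0],[0,0,0]]])

```text
time_s: 18.53
eef_pos: [528.2, -93.0, 75.2]
ee_rot: [-0.0, 0.987, -0.161, -0.0]
force: [-0.1, -0.3, 0.1]
grip_width: 0.304
```

>>> play_rows(motion=[[[-2.5,0,0],[0,0,1]],[[0,0,0],[0,0,0]]])

```text
time_s: 18.7
eef_pos: [525.8, -92.1, 75.3]
ee_rot: [-0.0, 0.986, -0.17, -0.0]
force: [-0.8, -0.3, -0.0]
grip_width: 0.302
```

```bash
python3 cmp.py t17; python3 hd.py t14 t15 t16 t17
```

```text
t2 0.9425739413994143 -6.4205284
t3 0.9260156798531455 -8.777575
t14 4151 [-63.3 -14. ] [56.5 83. ] 3.1
t15 3820 [-63.9 -12.6] [75.2 57.1] 87.3
t16 3480 [-65.  -10.7] [67.3 57.6] 81.9
t17 3293 [-65.4  -9.8] [62.4 57.5] 79.5
```

>>> play_rows(motion=[[[4.9,-0.1,0],[0,0,-2]],[[4.9,-0.1,0],[0,0,-2]],[[2.5,0,0],[0,0,-1]],[[0,0,0],[0,0,0]]])

```text
time_s: 19.08
eef_pos: [538.2, -96.0, 75.2]
ee_rot: [-0.0, 0.992, -0.126, 0.0]
force: [-0.5, 0.3, 0.7]
grip_width: 0.306
```

>>> play_rows(motion=[[[2.5,0,0],[0,0,-1]],[[0,0,0],[0,0,0]]])

```text
time_s: 19.25
eef_pos: [540.8, -96.5, 75.4]
ee_rot: [-0.0, 0.993, -0.117, 0.0]
force: [0.7, 0.3, -0.0]
grip_width: 0.307
```

>>> play_rows(motion=[[[2.5,0,0],[0,0,-1]],[[0,0,0],[0,0,0]]])

```text
time_s: 19.42
eef_pos: [543.2, -97.2, 75.4]
ee_rot: [0.0, 0.994, -0.108, 0.0]
force: [0.3, -0.5, -0.2]
grip_width: 0.309
```

>>> play_rows(motion=[[[2.5,0,0],[0,0,-1]],[[0,0,0],[0,0,0]]])

```text
time_s: 19.58
eef_pos: [545.6, -97.7, 75.3]
ee_rot: [0.0, 0.995, -0.099, 0.0]
force: [0.4, -0.2, 0.2]
grip_width: 0.305
```

>>> play_rows(motion=[[[2.5,0,0],[0,0,-1]],[[0,0,0],[0,0,0]]])

```text
time_s: 19.75
eef_pos: [548.1, -98.2, 75.3]
ee_rot: [0.0, 0.996, -0.09, 0.0]
force: [0.6, 1.0, -0.4]
grip_width: 0.3
```

```bash
python3 cmp.py t18; python3 hd.py t18
```

```text
t2 0.9957286906325403 0.26888943
t3 0.991619385333904 -1.4881302
t18 3909 [-63.3 -13. ] [77.  56.5] 88.6
```

>>> play_rows(motion=[[[0,0,0],[0,0,0]],[[0,0,0],[0,0,0]],[[0,0,-10],[0,0,0]],[[0,0,-20],[0,0,0]],[[0,0,-30],[0,0,0]],[[0,0,-30],[0,0,0]],[[0,0,-30],[0,0,0]],[[0,0,-10],[0,0,0]],[[0,0,0],[0,0,0]]], fingers=70)

```text
time_s: 20.55
eef_pos: [548.6, -98.4, 208.6]
ee_rot: [0.001, 0.996, -0.091, 0.003]
force: [0.2, -0.6, -0.5]
grip_width: 0.822
```

```bash
python3 cmp.py t19; python3 - <<'E'
from h import *
p,R=pose();print(p,ang(R))
plan(p,R,[((458.5,349,190),down(10.4),19)])
E
```

```text
t2 0.9156885828571298 0.1301277
t3 0.9105216600347747 -1.6349128
[547.87558965 -98.20539705 206.18101645] -10.44896217654382
[[[-8.9,-22.3,0.8],[0.0,0.0,-1.1]],[[-8.5,-22.5,0.8],[0.0,0.0,-1.1]],[[-8.0,-22.6,0.9],[0.0,0.0,-1.1]],[[-7.6,-22.7,0.8],[0.0,0.0,-1.1]],[[-7.2,-23.0,0.8],[0.0,0.0,-1.1]],[[-6.7,-23.0,0.8],[0.0,0.0,-1.1]],[[-6.3,-23.2,0.9],[0.0,0.0,-1.1]],[[-5.8,-23.2,0.8],[0.0,0.0,-1.1]],[[-5.4,-23.4,0.8],[0.0,0.0,-1.1]],[[-4.9,-23.5,0.8],[0.0,-0.1,-1.1]],[[-4.5,-23.6,0.9],[0.0,0.0,-1.1]],[[-4.0,-23.7,0.8],[0.0,0.0,-1.1]],[[-3.6,-23.7,0.8],[0.0,0.0,-1.1]],[[-3.1,-23.8,0.9],[0.0,0.0,-1.1]],[[-2.6,-23.9,0.8],[0.0,0.0,-1.1]],[[-2.2,-23.9,0.8],[0.0,0.0,-1.1]],[[-1.8,-23.9,0.9],[0.0,0.0,-1.1]],[[-1.2,-24.0,0.8],[0.0,0.0,-1.1]],[[-0.9,-24.0,0.8],[0.0,0.0,-1.0]]]
```

>>> play_rows(motion=[[[-8.9,-22.3,0.8],[0,0,-1.1]],[[-8.5,-22.5,0.8],[0,0,-1.1]],[[-8,-22.6,0.8],[0,0,-1.1]],[[-7.6,-22.7,0.8],[0,0,-1.1]],[[-7.2,-23,0.8],[0,0,-1.1]],[[-6.7,-23,0.8],[0,0,-1.1]],[[-6.3,-23.2,0.8],[0,0,-1.1]],[[-5.8,-23.2,0.8],[0,0,-1.1]],[[-5.4,-23.4,0.8],[0,0,-1.1]],[[-4.9,-23.5,0.8],[0,0,-1.1]],[[-4.5,-23.6,0.8],[0,0,-1.1]],[[-4,-23.7,0.8],[0,0,-1.1]],[[-3.6,-23.7,0.8],[0,0,-1.1]],[[-3.1,-23.8,0.8],[0,0,-1.1]],[[-2.6,-23.9,0.8],[0,0,-1.1]],[[-2.2,-23.9,0.8],[0,0,-1.1]],[[-1.8,-23.9,0.8],[0,0,-1.1]],[[-1.2,-24,0.8],[0,0,-1.1]],[[-0.9,-24,0.8],[0,0,-1]]], fingers=60)

```text
time_s: 22.18
eef_pos: [457.2, 349.9, 188.1]
ee_rot: [0.001, 0.996, 0.091, -0.002]
force: [0.4, -0.5, -0.2]
grip_width: 0.704
```

```bash
python3 - <<'E'
from h import *
snap('top','t20');snap('side','s20');p,R=pose();print(p,ang(R))
t=cv2.imread('pics/t20.png')[130:220,310:410];s=cv2.imread('pics/s20.png')[150:230,290:390]
# row of: top roof crop x4.0 , side roof crop x4.0 ; below: original top plate crop
t0=cv2.imread('pics/top0.png')[170:240,200:270]
im=np.hstack([cv2.resize(t,(400,360),interpolation=2),cv2.resize(s,(400,320),interpolation=2)[:320]if 0 else cv2.copyMakeBorder(cv2.resize(s,(400,320),interpolation=2),0,40,0,0,0)])
b=cv2.resize(t0,(240,240),interpolation=2);s0=cv2.imread('pics/side0.png')[270:340,240:350];c=cv2.resize(s0,(377,240),interpolation=2)
row=np.zeros((240,800,3),np.uint8);row[:,:240]=b;row[:,260:637]=c
cv2.imwrite('pics/v10.png',np.vstack([im,row]))
E
python3 hd.py t20
```

```text
[456.51837785 351.23134569 187.8818096 ] 10.557771332002295
t20 5197 [-64.   -4.5] [95. 56.] 90.0
```

View pics/v10.png

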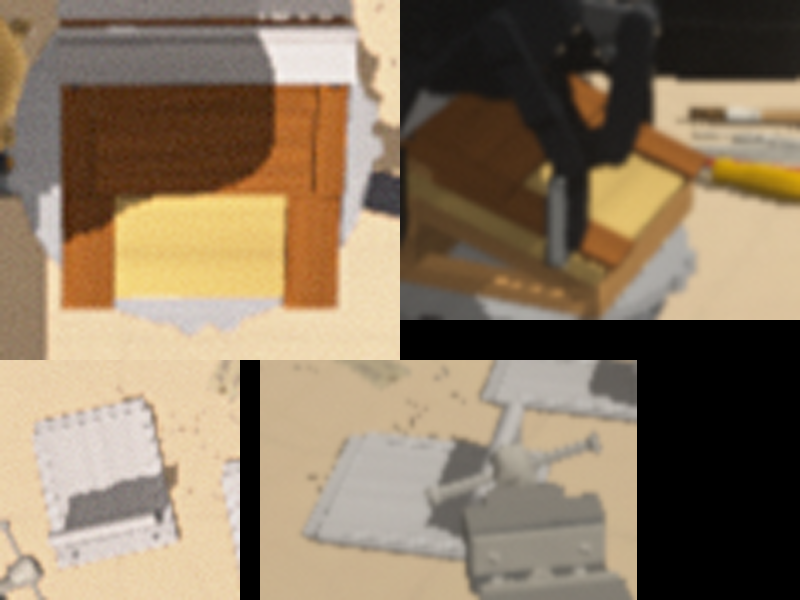

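```bash
python3 - <<'E'
from h import *
A=lambda p:np.array(p)/4+[310,130]
for n,p,z in(('lapL',(116,194),99),('lapR',(285,194),99),('eaL',(114,299),65),('eaR',(285,297),65),('shL',(62,308),71),('shR',(338,306),71)):print(n,atz('top',A(p),z).round(1))
B=lambda p:np.array(p)/(240/70)+[200,170]
c=[atz('top',B(p),4)[:2] for p in((36,65),(145,40),(178,181),(62,207))];print(np.round(c,1))
n=(c[0]+c[1])/2;r=(c[2]+c[3])/2;d=n-r;print('nose',n,'rear',r,np.linalg.norm(d),np.degrees(np.arctan2(d[1],d[0])))
u=d/np.linalg.norm(d);m=np.mean(c,0);print('rib',m-35*u,n-90*u)
for p in((50,178),(162,154)):print('crest',atz('top',B(p),37))
E
```

```text
lapL [546.7  83.9  99. ]
lapR [545.7 -11.6  99. ]
eaL [488.4  84.8  65. ]
eaR [488.5 -15.4  65. ]
shL [483.2 115.4  71. ]
shR [482.8 -45.2  71. ]
[[533.8 406.6]
 [551.5 325.7]
 [447.3 301.2]
 [429.  386.7]]
nose [542.63705359 366.13336806] rear [438.14522628 343.9679484 ] 106.81688913148656 11.976387769573721
rib [456.15297792 347.78785836] [454.59606555 347.45759697]
crest [450.5626069  385.90319522  37.        ]
crest [466.83550361 306.04989273  37.        ]
```

>>> play_rows(motion=[[[0.2,4.3,10],[0,0,-1]],[[0,0,25],[0,0,0]],[[0,0,30],[0,0,0]],[[0,0,30],[0,0,0]],[[0,0,30],[0,0,0]],[[0,0,25],[0,0,0]],[[0,0,15],[0,0,0]],[[0,0,10],[0,0,0]],[[0,0,5],[0,0,0]],[[0,0,0],[0,0,0]],[[0,0,0],[0,0,0]]], fingers=40)

```text
time_s: 23.2
eef_pos: [459.6, 344.7, 10.6]
ee_rot: [-0.0, 0.995, 0.099, 0.0]
force: [-0.4, -0.2, 0.5]
grip_width: 0.471
```

```bash
python3 - <<'E'
from h import *
p,R=pose();print(p,ang(R),ctrl.sense()['force'],ctrl.sense()['grip_width']*85.4)
X,e=tri((462.5,197),np.array((338,306))/4+[310,130]);print(X,e)
E
```

```text
[459.63517383 344.68398118  10.6165928 ] 11.337502026513459 [-0.42850426 -0.22318487  0.49338331] 40.26042883983705
[373.66351923 -50.21964315  87.46475536] 217.78555774876924
```

>>> play_rows(motion=[[[0,0,4],[0,0,0]],[[0,0,0],[0,0,0]],[[0,0,0],[0,0,0]],[[0,0,0],[0,0,0]],[[0,0,0],[0,0,0]],[[0,0,0],[0,0,0]],[[0,0,0],[0,0,0]]], fingers=0, squeeze=60)

```text
time_s: 23.78
eef_pos: [459.4, 345.1, 6.5]
ee_rot: [-0.0, 0.995, 0.099, 0.0]
force: [-1.6, -0.5, 5.3]
grip_width: 0.107
```

```bash
python3 - <<'E'
from h import *
s=ctrl.sense();p,R=pose();print(p,ang(R),s['force'],s['grip_width']*85.4)
xc,yc,zc,h=561,35.5,88,0
def rib_pose(nx,dz,dy=0,tcph=6.6):
    """TCP pose with plate square on board: nose at board x=nx, underside dz above board; TCP tcph above underside, over rib centre"""
    B=Ro.from_euler('z',h,degrees=True)*Ro.from_euler('y',-18,degrees=True)
    P=np.array([xc,yc,zc])+B.apply([nx-90,dy,dz+tcph]);return P,B*Ro.from_euler('x',180,degrees=True)
P,Q=rib_pose(-35,40);print(P,rib_pose(-20,0)[0],rib_pose(35,0)[0])
p1,R1=plan(p,R,[(p+[0,0,160],R,7),((P[0],P[1]+0,P[2]),Q,16)]);print(p1)
E
```

```text
[459.41090592 345.060636     6.54638606] 11.355757848618415 [-1.6411013  -0.450993    5.30122855] 9.14625015518865
[427.71774353  35.5         93.69210936] [454.34427104  35.5         60.28510363] [506.65237944  35.5         77.28103832]
[[[0.0,0.0,-22.9],[0.0,0.0,0.0]],[[0.0,0.0,-22.8],[0.0,0.0,0.0]],[[0.0,0.0,-22.9],[0.0,0.0,0.0]],[[0.1,0.0,-22.8],[0.0,0.0,0.0]],[[0.0,0.0,-22.9],[0.0,0.0,0.0]],[[0.0,0.0,-22.8],[0.0,0.0,0.0]],[[0.0,0.0,-22.9],[0.0,0.0,0.0]],[[-5.8,18.6,4.5],[-0.1,1.1,0.7]],[[-5.6,18.6,4.5],[-0.1,1.1,0.7]],[[-5.4,18.7,4.4],[-0.1,1.2,0.7]],[[-5.4,18.8,4.3],[-0.1,1.1,0.7]],[[-5.2,18.8,4.3],[-0.2,1.1,0.7]],[[-5.0,18.8,4.2],[-0.1,1.1,0.7]],[[-4.9,19.0,4.1],[-0.1,1.1,0.7]],[[-4.7,18.9,4.1],[-0.1,1.2,0.7]],[[-4.6,19.0,4.1],[-0.1,1.1,0.7]],[[-4.4,19.1,3.9],[-0.1,1.1,0.7]],[[-4.3,19.1,4.0],[-0.1,1.1,0.7]],[[-4.1,19.2,3.8],[-0.2,1.1,0.7]],[[-4.0,19.2,3.9],[-0.1,1.1,0.7]]]
[[[-3.8,19.2,3.8],[-0.1,1.2,0.8]],[[-3.6,19.3,3.8],[-0.1,1.1,0.7]],[[-3.4,19.3,3.8],[-0.1,1.1,0.7]]]
[427.74305741  35.49577018  93.67090237]
```

>>> play_rows(motion=[[[0,0,-12],[0,0,0]],[[0,0,-22],[0,0,0]],[[0,0,-26],[0,0,0]],[[0,0,-26],[0,0,0]],[[0,0,-26],[0,0,0]],[[0,0,-26],[0,0,0]],[[0,0,-22],[0,0,0]],[[-5.8,18.6,4.5],[-0.1,1.1,0.7]],[[-5.6,18.6,4.5],[-0.1,1.1,0.7]],[[-5.4,18.7,4.4],[-0.1,1.2,0.7]],[[-5.4,18.8,4.3],[-0.1,1.1,0.7]],[[-5.2,18.8,4.3],[-0.2,1.1,0.7]],[[-5,18.8,4.2],[-0.1,1.1,0.7]],[[-4.9,19,4.1],[-0.1,1.1,0.7]],[[-4.7,18.9,4.1],[-0.1,1.2,0.7]],[[-4.6,19,4.1],[-0.1,1.1,0.7]],[[-4.4,19.1,3.9],[-0.1,1.1,0.7]],[[-4.3,19.1,4],[-0.1,1.1,0.7]],[[-4.1,19.2,3.8],[-0.2,1.1,0.7]],[[-4,19.2,3.9],[-0.1,1.1,0.7]]])

```text
time_s: 25.45
eef_pos: [433.0, 92.5, 107.3]
ee_rot: [0.001, 0.992, 0.019, 0.127]
force: [0.1, 1.2, -1.3]
grip_width: 0.107
```

>>> play_rows(motion=[[[-3.8,19.2,3.8],[-0.1,1.2,0.8]],[[-3.6,19.3,3.8],[-0.1,1.1,0.7]],[[-3.4,19.3,3.8],[-0.1,1.1,0.7]],[[0,0,0],[0,0,0]],[[0,0,0],[0,0,0]],[[0,0,0],[0,0,0]]])

```text
time_s: 25.95
eef_pos: [427.6, 35.6, 93.8]
ee_rot: [0.0, 0.988, -0.0, 0.156]
force: [0.2, 0.0, -0.9]
grip_width: 0.106
```

```bash
python3 - <<'E'
from h import *
snap('top','t21');snap('side','s21');s=ctrl.sense();p,R=pose();print(p,R.as_matrix().round(3).tolist(),s['force'],s['grip_width']*85.4)
t=cv2.imread('pics/t21.png')[125:255,310:410];s=cv2.imread('pics/s21.png')[140:240,330:480]
cv2.imwrite('pics/v11.png',np.hstack([cv2.resize(t,(400,520),interpolation=2),cv2.copyMakeBorder(cv2.resize(s,(400,267),interpolation=2),0,253,0,0,0)]))
E
python3 cmp.py t22
```

```text
[427.70912821  35.97200027  93.69424791] [[0.951, 0.0, 0.309], [0.001, -1.0, 0.0], [0.309, 0.0, -0.951]] [-0.11484348 -0.08470959 -1.39674863] 8.876112403528891
t2 0.5595616780234814 -2.3649561
t3 0.5745469377696698 -4.0600433
```

View pics/v11.png

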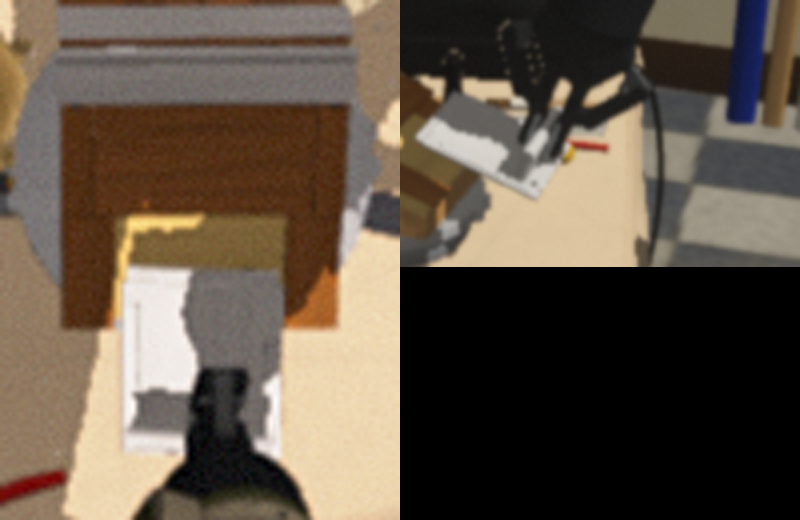

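```bash
python3 - <<'E'
from h import *
A=lambda p:np.array(p)/4+[310,125]
q={}
for n,p,z in(('nL',(124,268),118),('nR',(278,268),118),('rL',(124,453),85),('rR',(280,455),85),('shL',(62,328),71),('shR',(338,326),71),('lapL',(115,214),99),('lapR',(285,214),99)):
    q[n]=atz('top',A(p),z);print(n,q[n].round(1))
for a in('n','r','sh','lap'):print(a,(q[a+'L']+q[a+'R'])/2,np.degrees(np.arctan2(-(q[a+'L']-q[a+'R'])[0],(q[a+'L']-q[a+'R'])[1])))
E
```

```text
nL [514.7  80.5 118. ]
nR [513.8  -4.5 118. ]
rL [410.9  80.6  85. ]
rR [409.1  -8.3  85. ]
shL [483.2 115.4  71. ]
shR [482.8 -45.2  71. ]
lapL [546.8  84.5  99. ]
lapR [545.7 -11.6  99. ]
n [514.22284841  37.98454343 118.        ] -0.6142522133977457
r [410.00564652  36.12444902  85.        ] -1.2030760491709944
sh [482.98192227  35.07026308  71.        ] -0.15224804993747784
lap [546.20325223  36.43808121  99.        ] -0.6564518321854999
```

>>> play_rows(motion=[[[2,2.2,8],[0,0,0]],[[2,0,10],[0,0,0]],[[2,0,8],[0,0,0]],[[0,0,5],[0,0,0]],[[0,0,3],[0,0,0]],[[0,0,0],[0,0,0]]])

```text
time_s: 26.6
eef_pos: [444.5, 32.6, 62.9]
ee_rot: [0.0, 0.988, -0.001, 0.157]
force: [-8.5, -6.8, 11.7]
grip_width: 0.103
```

>>> play_rows(motion=[[[0,0,2],[0,0,0]],[[0,0,0],[0,0,0]]])

```text
time_s: 26.77
eef_pos: [444.9, 32.5, 61.4]
ee_rot: [0.001, 0.988, -0.001, 0.157]
force: [-14.9, -10.0, 18.6]
grip_width: 0.106
```

>>> play_rows(motion=[[[0,0,1.5],[0,0,0]],[[0,0,0],[0,0,0]]])

```text
time_s: 26.93
eef_pos: [444.9, 32.6, 60.3]
ee_rot: [0.001, 0.988, -0.0, 0.157]
force: [-25.8, -11.8, 32.3]
grip_width: 0.105
```

>>> play_rows(motion=[[[0,0,1],[0,0,0]],[[0,0,0],[0,0,0]]])

```text
time_s: 27.1
eef_pos: [444.9, 32.6, 59.6]
ee_rot: [0.001, 0.988, -0.0, 0.157]
force: [-32.0, -13.0, 39.9]
grip_width: 0.104
```

```bash
python3 - <<'E'
from h import *
s=ctrl.sense();p,R=pose();print(p,R.as_matrix().round(4).tolist(),s['force'],s['wrist_torque'],'toolframe F',R.inv().apply(s['force']),'T',R.inv().apply(s['wrist_torque']))
im=snap('top','t23');snap('side','s23')
t=cv2.imread('pics/t23.png')[150:250,315:415];s=cv2.imread('pics/s23.png')[150:230,330:450]
cv2.imwrite('pics/v12.png',np.hstack([cv2.resize(t,(400,400),interpolation=2),cv2.copyMakeBorder(cv2.resize(s,(400,267),interpolation=2),0,133,0,0,0)]))
E
python3 cmp.py t24
```

```text
[444.88945695  32.62551488  59.62550807] [[0.951, -0.0003, 0.3093], [0.0001, -1.0, -0.0013], [0.3093, 0.0013, -0.951]] [-32.01522445 -12.95088673  39.85281207] [-1.29536012  1.14621832 -0.56757803] toolframe F [-18.11887932  13.01236795 -47.78421482] T [-1.40727381 -1.14655364  0.13752922]
t2 0.580677565929625 -2.7094228
t3 0.572303744466385 -5.058844
```

>>> play_rows(motion=[[[0,0,-5],[0,0,0]],[[0,0,-2],[0,0,0]],[[0,0,0],[0,0,0]],[[0,0,0],[0,0,0]]])

```text
time_s: 27.58
eef_pos: [442.9, 33.3, 64.8]
ee_rot: [-0.0, 0.988, -0.0, 0.156]
force: [0.4, -0.1, -2.0]
grip_width: 0.106
```

```bash
python3 - <<'E'
from h import *
s=ctrl.sense();p,R=pose();print(p,s['force'],s['wrist_torque'])
E
```

```text
[442.87843124  33.31525247  64.80670268] [ 0.35341034 -0.13209508 -1.96446632] [-0.04953345  0.24630417 -0.00426312]
```

View pics/v12.png

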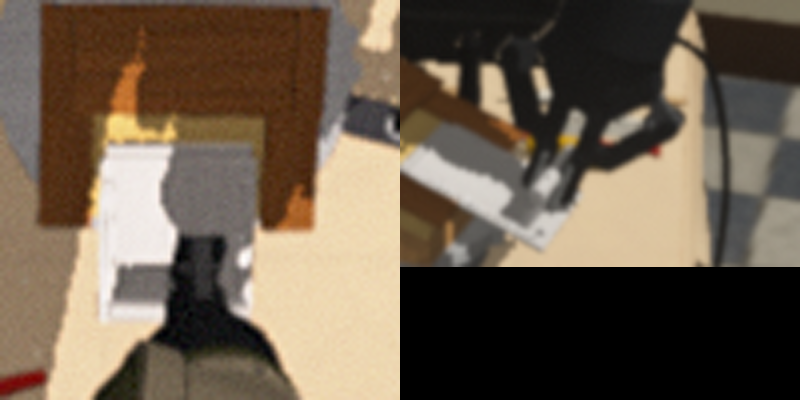

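>>> play_rows(motion=[[[0,2,-2],[0,0,0]],[[0,0,0],[0,0,0]],[[0,0,2],[0,0,0]],[[0,0,1],[0,0,0]],[[0,0,0],[0,0,0]],[[0,0,0],[0,0,0]]])

```text
time_s: 28.08
eef_pos: [443.1, 31.2, 64.1]
ee_rot: [0.0, 0.988, -0.0, 0.156]
force: [0.2, 0.2, -0.9]
grip_width: 0.108
```

>>> play_rows(motion=[[[0,0,1],[0,0,0]],[[0,0,0],[0,0,0]],[[0,0,0],[0,0,0]]])

```text
time_s: 28.33
eef_pos: [443.5, 31.2, 63.3]
ee_rot: [0.0, 0.988, -0.0, 0.156]
force: [-0.3, -0.0, -1.8]
grip_width: 0.105
```

```bash
cat > st.py <<'E'
from h import *
s=ctrl.sense();p,R=pose();print(s['time_s'],p.round(2),'F world',s['force'].round(1),'tool F',R.inv().apply(s['force']).round(1),'T',R.inv().apply(s['wrist_torque']).round(2))
B=Ro.from_euler('y',-18,degrees=True);print('TCP in board(xc561,35.5,88):',B.inv().apply(p-[561,35.5,88]).round(1),'rot err',(B.inv()*R*Ro.from_euler('x',180,degrees=True).inv()).as_rotvec(degrees=True).round(2))
E
python3 st.py
```

```text
28.3333 [443.51  31.16  63.28] F world [-0.3 -0.  -1.8] tool F [-0.8  0.   1.6] T [-0.03 -0.27 -0.05]
TCP in board(xc561,35.5,88): [-119.4   -4.3   12.8] rot err [-0.02  0.04 -0.04]
```

>>> play_rows(motion=[[[0,0,1],[0,0,0]],[[0,0,0],[0,0,0]]])

```text
time_s: 28.5
eef_pos: [443.9, 31.1, 62.5]
ee_rot: [0.0, 0.988, -0.0, 0.156]
force: [-2.3, -0.2, 3.1]
grip_width: 0.1
```

>>> play_rows(motion=[[[0,0,1],[0,0,0]],[[0,0,0],[0,0,0]]])

```text
time_s: 28.67
eef_pos: [444.1, 31.2, 61.7]
ee_rot: [0.0, 0.988, -0.0, 0.156]
force: [-8.7, -1.2, 11.7]
grip_width: 0.106
```

```bash
python3 st.py
```

```text
28.6667 [444.08  31.19  61.73] F world [-8.7 -1.2 11.7] tool F [ -4.6   1.2 -13.9] T [ 0.46 -0.31 -0.11]
TCP in board(xc561,35.5,88): [-119.3   -4.3   11.1] rot err [-0.01  0.02 -0.03]
```

>>> play_rows(motion=[[[0,1,-0.6],[0,0,0]],[[4,0,0],[0,0,0]],[[4,0,0],[0,0,0]],[[0,0,0],[0,0,0]]])

```text
time_s: 29.0
eef_pos: [450.9, 30.5, 64.4]
ee_rot: [-0.0, 0.988, 0.0, 0.155]
force: [-9.8, 0.7, 8.8]
grip_width: 0.103
```

```bash
python3 st.py
```

```text
29.0 [450.87  30.5   64.41] F world [-9.8  0.7  8.8] tool F [ -6.6  -0.7 -11.4] T [ 0.67 -0.74 -0.27]
TCP in board(xc561,35.5,88): [-112.    -5.    11.6] rot err [0.03 0.16 0.02]
```

>>> play_rows(motion=[[[3,0,-0.5],[0,0,0]],[[3,0,0],[0,0,0]],[[2,0,0],[0,0,0]],[[0,0,0],[0,0,0]]])

```text
time_s: 29.33
eef_pos: [458.3, 30.5, 67.2]
ee_rot: [-0.0, 0.988, 0.0, 0.155]
force: [-6.6, 0.1, 5.1]
grip_width: 0.102
```

>>> play_rows(motion=[[[2,0,0],[0,0,0]],[[2,0,0],[0,0,0]],[[0,0,0],[0,0,0]]])

```text
time_s: 29.58
eef_pos: [461.8, 30.6, 68.3]
ee_rot: [-0.0, 0.988, 0.0, 0.155]
force: [-8.6, 0.7, 6.2]
grip_width: 0.107
```

```bash
python3 st.py
```

```text
29.5833 [461.81  30.56  68.34] F world [-8.6  0.7  6.2] tool F [-6.3 -0.8 -8.5] T [ 0.52 -0.92 -0.27]
TCP in board(xc561,35.5,88): [-100.4   -4.9   12. ] rot err [0.03 0.2  0.02]
```

>>> play_rows(motion=[[[2,0,0],[0,0,0]],[[2,0,0],[0,0,0]],[[0,0,0],[0,0,0]]])

```text
time_s: 29.83
eef_pos: [465.4, 30.6, 69.5]
ee_rot: [-0.0, 0.988, 0.0, 0.154]
force: [-9.3, 0.3, 8.3]
grip_width: 0.104
```

```bash
python3 st.py
```

```text
29.8333 [465.41  30.62  69.51] F world [-9.3  0.3  8.3] tool F [ -6.3  -0.3 -10.8] T [ 0.64 -1.1  -0.34]
TCP in board(xc561,35.5,88): [-96.6  -4.9  12. ] rot err [0.04 0.23 0.03]
```

>>> play_rows(motion=[[[2,0,-0.3],[0,0,0]],[[2,0,0],[0,0,0]],[[2,0,0],[0,0,0]],[[0,0,0],[0,0,0]]])

```text
time_s: 30.17
eef_pos: [471.4, 30.5, 71.7]
ee_rot: [-0.0, 0.988, 0.0, 0.155]
force: [-6.5, 0.3, 5.3]
grip_width: 0.108
```

```bash
python3 st.py; python3 - <<'E'
from h import *
snap('top','t25');snap('side','s25')
for n in('lap_edge','flashing_nose','flashing_rib'):print(n,spot('side',n),spot('top',n))
# where lap edge and nose would project for zc=88 / 93
B=Ro.from_euler('y',-18,degrees=True)
for zc in(88,93):
    for x,z in((-11,15),(-75,0)):print(zc,x,proj('top',np.array([561,35.5,zc])+B.apply([x,0,z])).round(1),proj('side',np.array([561,35.5,zc])+B.apply([x,0,z])).round(1))
E
```

```text
30.1667 [471.44  30.52  71.72] F world [-6.5  0.3  5.3] tool F [-4.6 -0.3 -7. ] T [ 0.45 -0.82 -0.2 ]
TCP in board(xc561,35.5,88): [-90.2  -5.   12.2] rot err [0.03 0.18 0.01]
lap_edge [(array([319.1, 178.7]), 0.9)] [(array([358.8, 165.1]), 0.67)]
flashing_nose [(array([347.7, 198. ]), 0.66)] [(array([354.3, 195.9]), 0.65)]
flashing_rib [(array([348. , 198.6]), 0.87)] [(array([354. , 191.8]), 0.79)]
88 -11 [360.4 178.6] [330.2 187.6]
88 -75 [359.5 204. ] [353.2 205.3]
93 -11 [360.6 178.4] [330.2 185.5]
93 -75 [359.7 203.9] [353.3 203.2]
```

>>> play_rows(motion=[[[3,0,0],[0,0,0]],[[3,0,0],[0,0,0]],[[3,0,0],[0,0,0]],[[3,0,0],[0,0,0]],[[0,0,0],[0,0,0]]])

```text
time_s: 30.98
eef_pos: [482.6, 30.7, 75.4]
ee_rot: [-0.0, 0.988, 0.0, 0.154]
force: [-8.3, 1.4, 6.6]
grip_width: 0.104
```

```bash
python3 st.py
```

```text
30.9833 [482.61  30.66  75.37] F world [-8.3  1.4  6.6] tool F [-5.9 -1.4 -8.9] T [ 0.74 -1.1  -0.29]
TCP in board(xc561,35.5,88): [-78.5  -4.8  12.2] rot err [0.04 0.23 0.02]
```

Nose about x≈+11 with steady, light forces. Continue towards the lath.

>>> play_rows(motion=[[[3,0,0],[0,0,0]],[[3,0,0],[0,0,0]],[[3,0,0],[0,0,0]],[[3,0,0],[0,0,0]],[[0,0,0],[0,0,0]]])

```text
time_s: 31.4
eef_pos: [494.6, 30.4, 79.3]
ee_rot: [-0.0, 0.988, 0.0, 0.155]
force: [-5.7, 0.5, 3.8]
grip_width: 0.105
```

```bash
python3 st.py
```

```text
31.4 [494.62  30.42  79.28] F world [-5.7  0.5  3.8] tool F [-4.2 -0.5 -5.4] T [ 0.48 -0.65 -0.26]
TCP in board(xc561,35.5,88): [-65.8  -5.1  12.2] rot err [0.02 0.14 0.  ]
```

>>> play_rows(motion=[[[2,0,0.2],[0,0,0]],[[2,0,0],[0,0,0]],[[2,0,0],[0,0,0]],[[0,0,0],[0,0,0]]])

```text
time_s: 31.73
eef_pos: [499.8, 30.6, 80.8]
ee_rot: [-0.0, 0.988, 0.0, 0.155]
force: [-8.4, -0.3, 7.2]
grip_width: 0.107
```

>>> play_rows(motion=[[[1.5,0,0],[0,0,0]],[[0,0,0],[0,0,0]]])

```text
time_s: 31.9
eef_pos: [501.1, 30.6, 81.2]
ee_rot: [-0.0, 0.988, 0.0, 0.155]
force: [-10.7, 1.2, 6.8]
grip_width: 0.103
```

```bash
python3 st.py
```

```text
31.9 [501.14  30.55  81.2 ] F world [-10.7   1.2   6.8] tool F [-8.1 -1.2 -9.7] T [ 0.59 -1.19 -0.26]
TCP in board(xc561,35.5,88): [-59.   -4.9  12. ] rot err [0.03 0.22 0.01]
```

Nose near +31; step on in 1.5 mm moves watching for the stop.

>>> play_rows(motion=[[[1.5,0,0],[0,0,0]],[[0,0,0],[0,0,0]]])

```text
time_s: 32.07
eef_pos: [502.5, 30.6, 81.6]
ee_rot: [-0.0, 0.988, 0.0, 0.155]
force: [-9.4, 0.4, 7.0]
grip_width: 0.102
```

```bash
python3 st.py
```

```text
32.0667 [502.52  30.58  81.64] F world [-9.4  0.4  7. ] tool F [-6.8 -0.4 -9.5] T [ 0.56 -1.17 -0.3 ]
TCP in board(xc561,35.5,88): [-57.6  -4.9  12. ] rot err [0.04 0.22 0.01]
```

>>> play_rows(motion=[[[1.5,0,0],[0,0,0]],[[0,0,0],[0,0,0]]])

```text
time_s: 32.23
eef_pos: [503.9, 30.6, 82.1]
ee_rot: [-0.0, 0.988, 0.0, 0.155]
force: [-8.6, -0.0, 6.8]
grip_width: 0.108
```

```bash
python3 st.py
```

```text
32.2333 [503.93  30.57  82.11] F world [-8.6 -0.   6.8] tool F [-6.1  0.  -9.1] T [ 0.56 -1.23 -0.34]
TCP in board(xc561,35.5,88): [-56.1  -4.9  12. ] rot err [0.03 0.22 0.01]
```

>>> play_rows(motion=[[[1.5,0,0],[0,0,0]],[[0,0,0],[0,0,0]]])

```text
time_s: 32.4
eef_pos: [505.3, 30.6, 82.6]
ee_rot: [-0.0, 0.988, 0.0, 0.154]
force: [-8.9, 0.9, 6.9]
grip_width: 0.102
```

>>> play_rows(motion=[[[1.5,0,0],[0,0,0]],[[0,0,0],[0,0,0]]])

```text
time_s: 32.57
eef_pos: [505.5, 30.7, 82.5]
ee_rot: [-0.001, 0.988, 0.0, 0.153]
force: [-17.6, -1.9, 9.7]
grip_width: 0.108
```

```bash
python3 st.py
```

```text
32.5667 [505.55  30.68  82.52] F world [-17.6  -1.9   9.7] tool F [-13.8   1.9 -14.6] T [ 0.37 -1.95 -0.28]
TCP in board(xc561,35.5,88): [-54.4  -4.8  11.9] rot err [0.06 0.41 0.02]
```

>>> play_rows(motion=[[[-0.8,0,0],[0,0,0]],[[0,0,0],[0,0,0]],[[0,0,0],[0,0,0]]])

```text
time_s: 32.82
eef_pos: [505.6, 30.6, 82.6]
ee_rot: [-0.0, 0.988, 0.0, 0.154]
force: [-11.7, 0.3, 8.7]
grip_width: 0.109
```

```bash
python3 st.py; python3 - <<'E'
from h import *
snap('top','t26');snap('side','s26')
f=lambda n:cv2.GaussianBlur(cv2.Canny(cv2.imread(f'pics/{n}.png',0)[115:170,315:410],40,120).astype(np.float32),(0,0),1.5)
for r in('t2','t18','t20','t21'):
  try:
    cc,M=cv2.findTransformECC(f(r),f('t26'),np.eye(2,3,dtype=np.float32),cv2.MOTION_EUCLIDEAN);print(r,round(cc,3),-np.degrees(np.arctan2(-M[0,1],M[0,0])),M[:,2])
  except cv2.error as e:print(r,'fail')
E
```

```text
32.8167 [505.56  30.63  82.58] F world [-11.7   0.3   8.7] tool F [ -8.4  -0.3 -11.9] T [ 0.62 -1.43 -0.22]
TCP in board(xc561,35.5,88): [-54.4  -4.9  12. ] rot err [ 0.05  0.28 -0.  ]
t2 0.653 -0.19727698 [0.35606775 0.00975786]
t18 0.655 -0.84490067 [ 0.7939658  -0.46063325]
t20 0.703 -1.3137124 [ 1.1751474  -0.94616705]
t21 0.763 -0.9034823 [ 0.57692814 -0.77736604]
```

```bash
python3 - <<'E'
from h import *
# bottom edge of the grey/white capping -> brown: saturation jump, rows 140..162
for n in('t2','t9','t18','t20','t21','t23','t25','t26'):
    s=cv2.GaussianBlur(cv2.cvtColor(cv2.imread(f'pics/{n}.png'),cv2.COLOR_BGR2HSV)[...,1].astype(np.float32),(0,0),0.8)
    xs,ys=[],[]
    for c in range(330,393):
        g=np.diff(s[140:163,c]);i=int(np.argmax(g))
        if 0<i<len(g)-1 and g[i]>20:
            d=g[i-1]-2*g[i]+g[i+1];xs.append(c);ys.append(140+i+.5+(.5*(g[i-1]-g[i+1])/d if d else 0))
    xs,ys=np.array(xs),np.array(ys);k=np.ones(len(xs),bool)
    for _ in range(4):
        a,b=np.polyfit(xs[k],ys[k],1);r=ys-a*xs-b;k=abs(r)<max(.3,2*np.median(abs(r)))
    print(n,'heading',round(np.degrees(np.arctan(-a)),2),'n',k.sum(),'row',round(a*360+b,2))
E
```

```text
t2 heading -0.17 n 62 row 150.82
t9 heading -0.53 n 62 row 150.92
t18 heading 0.26 n 63 row 150.95
t20 heading 0.34 n 62 row 150.91
t21 heading 0.29 n 63 row 150.9
t23 heading -0.85 n 62 row 150.97
t25 heading -0.45 n 59 row 150.89
t26 heading -0.39 n 62 row 150.89
```

```bash
python3 -c "
from h import *
s=ctrl.sense();print(s['time_s'],s['force'],s['grip_width']);print(ctrl.finish_job())"
```

```text
32.9167 [-12.48307102   0.07109938   7.42055507] 0.10114264601090896
the job is handed in; nothing more can be done
None
```

I handed the job in at 32.9 s with the table in its notch and the wide plate up against the lath. The plate is still gripped and pressed on the board. No verdict was reported.

**Table:** I turned it by caging the handle between the fingers. I overshot the notch while looking for it, swung back and let it settle in. The notch was confirmed by the free play, by about 7–8 N of resistance both ways, and by the roller's direction. At the last check the roof stood about 0.7° (0.012 rad) clockwise of its free rest angle in the notch; the limit is 0.035 rad. A coarser image comparison gave anything from 0.2° to 1.3°, still inside the limit.

**Plate:** I gripped the wide plate by its rib at 60 N; the fingers stopped about 9 mm apart. On the first landing its left edge caught the left fixed shingle. That pressed with up to about 50 N (limit 60 N) and nudged the table about 1°. I lifted it, shifted it about 3 mm to the right in all, landed it softly and slid it up under the lapping shingle at about 7–14 N.

**Stop:** It stalled at the lath with the nose at about x = 35 mm, where it should be. I then eased off slightly. The last forces were about 10–12 N onto the board and 8–9 N along the slope.

**Less certain:**
- The board touched about 5 mm higher than my image estimate.
- I inferred that the lapping shingle is down and that the plate is centred from the forces and the fit in the bay. I did not see either directly.
- I never went near the narrow plate, but took no final measurement of its position.

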